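# Tighten a boxed-in jig clamp with the one wrench that fits

### The arm

A 6-joint arm with a two-finger parallel gripper is mounted at the origin on a cart in front of the work surface, level with it; the furniture and walls round the work are solid. World frame = base frame: x ahead of the robot, y to its left, z up, the work surface at z = 0. Lengths are in m, angles in rad, forces in N, time in s.
With the tool pointing down it reaches from about 0.275 to 0.875 m from the base axis. Payload 12.5 kg.
Tool frame: the origin (TCP) lies midway between the tips of the shut fingers; the grasp point (between the pads) lies 19 mm behind it; x points along the fingers, y is the direction in which the jaws open and shut, and the axes are right-handed (so a half turn about x gives the same grasp; the last joint's range is limited). The gripper opens to 85 mm and grips with 20 to 120 N. Pads are 22 mm wide; open, the fingers measure 114 mm over their backs; the gripper's body (76 mm by 85 mm) begins 54 mm behind the grasp point. The pads swing forward as they close: fully open they stand 13 mm farther back than shut.
Start: joints at [-1.406, 0.351, 1.652, -0, 1.139, -0.085], TCP at [0.136, -0.533, 0.231] pointing down, gripper open.
Joint ranges: [-2.75, 2.75], [-0.79, 2.1], [0.01, 2.65], [-1.57, 4.71], [0.07, 3.14], [-2.87, 2.87]. Speed limits (rad/s): [2.22, 2.22, 2.79, 3.14, 3.14, 3.14].

### API

Orientations are given as a rotation vector (axis times angle).
In Python, from station import env gives the robot as it stands.
- The arm moves only by the tool send_rows, never from a script. Its argument "moves" is a list of rows, each a list of 5 numbers: the closure, from -1 (fully open) to 1 (shut), then the shift along the tool's x, y, z in cm, then the turn about the tool's x in degrees. A call has 1 to 12 rows; each row shifts and turns the commanded pose from where the row before left it, along the tool's axes as they then stand; what a row does not reach is not made up. A row lasts 1/12 s, in which the tool goes at most 41.7 mm and 7.16 degrees, less where a joint would pass 70% of its speed; a pose out of reach is approached as far as the arm can. A call is refused whole if a number of a shift passes 4.17 or a number of a turn 7.16, either way. A call with a gripper value outside its range is refused whole. The fingers move at their own pace and stop on an object; "grip_force" is the grip in N (left out, the last holds). Time passes only in rows, so rows that do not move let the fingers close. It gives the time, the measured TCP pose, the force and the opening at its end, in the units of the state.
- env.get_state(): the state, without advancing time (a new reading comes with each control period).
- env.grab_frame(name): name is "side" or "top"; returns a dict with "pixels" (480x640x3 uint8, red, green, blue), "K" (3x3 intrinsics, pixels), "k1" (the pictures are not rectified: a ray, as slopes to the right and down, at radius r is drawn at 1 + k1 r^2 times it, then the intrinsics apply), "rvec" (rotation vector, rad) and "tvec" (3), from world to camera coordinates, as OpenCV has them. Camera axes: x right, y down, z forward; pixel columns grow to the right and rows downward; lengths in m; the calibration is good to about 2 mm. A picture is of the moment at which its call begins. There is no depth.
- env.close_job(): hands the job in, once; it reports no verdict.
Trained networks look in the newest picture that a camera, given by its name, has taken for a name from the list of things; names that differ only in an ending like _2 or _b are one class to them, and where a whole thing is asked for, a point or a joint stands for the part that bears it (a point fixed in the world has none). Each returns a list of dicts, best first, with "score" (0 to 1); they miss things now and then, are a little off and sometimes report something else, mostly with a low value. They report only what shows in the picture. A call takes as long as a camera call.
- env.boxes_of(camera, label): "xyz" ([x, y, z] in m, in world coordinates, good to about 4 mm: the middle of the surface that is visible of it).
- env.regions_of(camera, label): "pixels" (480x640 bool, what is visible of it).
The state is a dict: "t": time; "joint_pos": joint angles; "joint_velocities": joint speeds; "effort": joint torques, N m; "ee_pos": TCP position; "orientation": TCP orientation; "ft_force": force on the tool from outside, world axes, zero at the start; "torque": the same for the moment, N m; "width": finger opening in m.
Only numpy, scipy, OpenCV 4.12 (cv2) and the standard library are available. Lean on these libraries where they do the work, as an engineer would, in place of code of your own. Each camera call takes 0.05 s, during which the arm holds its last target.

### The job

The plate in the drill jig is still loose. Take the green T-handle wrench out from between its neighbours in the crowded rack and use it to tighten the jig's hex clamp screw (clockwise) right up to its stop; the jig's cheeks leave room only for short strokes, so lift the wrench and reseat it for each one. Then stand the wrench back in its empty place in the rack, leaving the other wrenches, the plate and everything else on the bench where they are.

Things in the scene. Friction and masses are not known exactly. Their poses are not given: they have to be found in the camera images.
- rack: Beech bench rack, fixed: a row of five open-topped compartments along rack y, each 42 mm (x) by 40 mm (y) inside, 44 mm apart, floor 4 mm and top edges 48 mm above the table. Each holds one upright T-handle wrench; the handles lie roughly along rack x, so some 28 mm is free between neighbours. The green wrench starts in one of the three middle compartments. Origin: centre of the underside.
- rack_middle (a point): Floor of the rack's middle compartment, at its centre, 4 mm above the table; the rack's axes. The others lie at y = -88, -44, +44 and +88 mm from here.
- green_wrench: T-handle socket wrench with a GREEN handle, the only one that fits the screw; 97 mm tall, about 0.22 kg. Origin: centre of the socket's open mouth, its lowest point; z up along the shaft (12 mm diameter), x along the handle. Socket: 34 mm outer diameter, hexagonal inside, 24.2 mm across flats, 21 mm deep, with corners on the wrench's x axis.
- wrench_handle (a point): Centre of the green handle, 85 mm above the wrench's mouth, same axes. The handle is a straight flat-sided bar 140 mm long (x), 16 mm wide (y), 24 mm high, with black end caps.
- jig: Aluminium drill jig, fixed: base plate 150 x 128 x 10 mm, two upright windowed cheeks (104 mm long in jig x, 10 mm thick, inner faces at y = +54 and -54 mm, tops 145 mm, on small feet 150 mm, above the table), open at both x ends; between the cheeks a bridge, 60 mm wide in x, top 50 mm above the table, with the clamp screw upright in its middle (x = y = 0). Origin: centre of the underside.
- jig_top (a point): Point on the screw's axis level with the feet on the cheeks, 150 mm above the table; jig axes. The seated wrench's handle (then 129 to 156 mm high) is caught between the cheeks and can turn only to about 43 degrees either side of jig x.
- screw_seat (a point): Top of the clamp screw's flange, on its axis, 56 to 60 mm above the table (sinks as it tightens); the seated wrench's mouth rests here. The head above it is a hexagon 22 mm across flats, 11 mm tall, then a 5 mm tapered nose. The point turns with the head, x towards a corner: the wrench goes on when handle and point x agree, or differ by a multiple of 60 degrees, within 10; it has 12 degrees of play each way before it drives.
- clamp_screw (a joint): Angle of the clamp screw, rad, growing as it is tightened: clockwise seen from above, so the head's heading falls by as much. Starts at 0.62 to 0.85, fully tight at its stop at 2.6. Friction of about 0.2 N m holds it where it is left, but it turns back if the seated wrench is turned back. Lead 8 mm a turn.
- blank: White plate 170 x 100 x 12 mm with scribed marks, lying loose on the jig's base under the clamp screw, long side along jig x. Origin: centre of the underside.
- red_wrench: T-handle wrench with red handle 116 x 16 x 24 mm, its centre 90 mm above its origin; stands in the rack in one of the middle compartments. Origin: centre of the lowest end; x along the handle.
- black_wrench: As the red one, black handle 122 mm long, centre 78 mm above its origin; in one of the middle compartments.
- orange_wrench: As the red one, orange handle 112 mm long, centre 92 mm above its origin; in an end compartment.
- grey_wrench: As the red one, grey handle 126 mm long, centre 82 mm above its origin; in an end compartment.
- spring_clamp: Blue plastic spring clamp, 53 x 101 x 17 mm, lying near the front left, before the vice; origin under the middle.
- tape_roll: Black tape roll, 64 mm diameter, 18 mm high, on the left behind the vice; origin under the middle.
- glue_bottle: White bottle with a red cap, 45 mm diameter, 138 mm tall, standing behind the vice; origin under the middle.

How it is judged:
On the way, in this order (a step that is already met when the one before it is completed fails the run):
1. the green wrench sits upright on the clamp screw's hex head (mouth within 7 mm of the seat) (distance between green_wrench and screw_seat below 0.007 m and angle between green_wrench's own z axis and vertical below 0.12 rad), for 0.1 s.
2. the clamp screw is tight (2.45 rad or more; the stop is at 2.6) (value of joint clamp_screw above 2.45 rad), for 0.2 s.
At the end, for the whole second after the job is handed in: The clamp screw stands at 2.45 rad or more (stop 2.6); the green wrench stands upright (within 0.12 rad) in a compartment of the rack with its mouth on the floor (within 6 mm), released and at rest; the other four wrenches still stand upright in their compartments (value of joint clamp_screw above 2.45 rad and z of green_wrench in the frame of rack below 0.01 m and x of green_wrench in the frame of rack between -0.022 and 0.022 m and y of green_wrench in the frame of rack between -0.11 and 0.11 m and angle between green_wrench's own z axis and vertical below 0.12 rad and linear speed of green_wrench below 0.02 m/s and contact force between the fingers and green_wrench below 0.1 N and angle between each of red_wrench, black_wrench, orange_wrench, grey_wrench's own z axis and vertical below 0.2 rad); the robot touches nothing.
It fails at once if another wrench is pulled out of its place (moved more than 20 mm) or tipped more than 0.3 rad (distance of any of red_wrench, black_wrench, orange_wrench, grey_wrench from where it was at the start of the episode above 0.02 m or angle between any of red_wrench, black_wrench, orange_wrench, grey_wrench's own z axis and vertical above 0.3 rad).
It fails at once if the plate in the jig is shifted more than 10 mm (distance of blank from where it was at the start of the episode above 0.01 m).
It fails at once if something else on the bench is moved more than 25 mm (distance of any of spring_clamp, tape_roll, glue_bottle from where it was at the start of the episode above 0.025 m).
It fails at once if the green wrench is tipped more than 0.7 rad (angle between green_wrench's own z axis and vertical above 0.7 rad).
It also fails if it takes over 58 s, if anything falls off the work surface, if the arm or the gripper's body presses on something with over 40 N, if the wrist force passes 120 N, or if a joint passes its speed limit or range.

## Working session

There is one attempt and no reset: what is moved stays moved. The work goes in short steps, Python scripts to look and compute and a tool call to move; the robot and the scene stay as the last step left them, time stands still between calls to the robot, and variables do not carry over. Pictures are saved under pics/ and viewed, and the job is handed in when it is done.

Besides the shell and the picture viewer there is one more tool, called after ">>>" as name(argument=value, ...) on one line, values as JSON. send_rows: Moves the arm, as the interface text tells. Its arguments: {"type":"object","properties":{"moves":{"type":"array"},"grip_force":{"type":"number"}},"required":["moves"]}

```bash
ls; mkdir -p pics
cat > h.py <<'E'
import numpy as np, cv2
from scipy.spatial.transform import Rotation as R
from station import env
def grab(n,f=None):
    d=env.grab_frame(n)
    if f: cv2.imwrite('pics/'+f,d['pixels'][:,:,::-1])
    return d
def ray(d,u,v):
    K=np.array(d['K']);k1=d['k1']
    D=np.array([k1,0,0,0,0.])
    p=cv2.undistortPoints(np.array([[[u,v]]],float),K,D)[0,0]
    Rm=R.from_rotvec(np.ravel(d['rvec'])).as_matrix();t=np.ravel(d['tvec'])
    return -Rm.T@t, Rm.T@np.array([p[0],p[1],1])
def at_z(d,u,v,z):
    o,r=ray(d,u,v); s=(z-o[2])/r[2]; return o+s*r
def proj(d,P):
    D=np.array([d['k1'],0,0,0,0.])
    return cv2.projectPoints(np.array(P,float).reshape(-1,1,3),np.array(np.ravel(d['rvec'])),np.array(np.ravel(d['tvec'])),np.array(d['K']),D)[0].reshape(-1,2)
def st():
    s=env.get_state(); 
    return s
E
cat > a.py <<'E'
from h import *
np.set_printoptions(precision=4,suppress=True)
for c in ('top','side'):
    d=grab(c,c+'0.png'); print(c,'cam',ray(d,320,240), d['k1'])
    for n in ['rack','green_wrench','wrench_handle','jig','jig_top','screw_seat','red_wrench','black_wrench','orange_wrench','grey_wrench','blank']:
        r=env.boxes_of(c,n); print(n,[(np.round(x['xyz'],4),round(x['score'],2)) for x in r[:2]])
print(st())
E
python3 a.py
```

```text
pics
top cam (array([ 0.3925, -0.0363,  0.9536]), array([ 0.1225, -0.0298, -0.9923])) -0.12013518385992855
rack [(array([ 0.4887, -0.0027,  0.0132]), 0.88)]
green_wrench [(array([0.478 , 0.0577, 0.1051]), 0.83)]
wrench_handle [(array([0.4819, 0.0601, 0.1007]), 0.69)]
jig [(array([ 0.4547, -0.2312,  0.0525]), 0.8)]
jig_top [(array([ 0.4505, -0.2266,  0.0541]), 0.95)]
screw_seat [(array([ 0.4558, -0.2194,  0.063 ]), 0.55)]
red_wrench [(array([0.4841, 0.0183, 0.1088]), 0.77)]
black_wrench [(array([ 0.4898, -0.0245,  0.0904]), 0.69)]
orange_wrench [(array([ 0.4852, -0.0651,  0.1057]), 0.98), (array([ 0.4574, -0.2187,  0.0622]), 0.45)]
grey_wrench [(array([ 0.4857, -0.0679,  0.1064]), 0.72), (array([0.4787, 0.1049, 0.0936]), 0.61)]
blank [(array([ 0.429 , -0.2226,  0.0212]), 0.65), (array([0.4825, 0.058 , 0.1025]), 0.37)]
side cam (array([0.3993, 0.7097, 0.7723]), array([ 0.1321, -0.7326, -0.668 ])) -0.11267256342968633
rack [(array([0.4725, 0.1203, 0.0319]), 0.6)]
green_wrench [(array([0.4858, 0.0651, 0.0971]), 0.69)]
wrench_handle [(array([0.4784, 0.0673, 0.0981]), 0.96), (array([ 0.484
[... 435 characters left out ...]
 [(array([ 0.4891, -0.0656,  0.1012]), 0.7)]
grey_wrench [(array([0.4812, 0.1125, 0.0967]), 0.64), (array([0.6598, 0.2674, 0.0765]), 0.23)]
blank [(array([ 0.403 , -0.2141,  0.0203]), 0.8), (array([0.4806, 0.1126, 0.0948]), 0.59)]
{'t': 1.2, 'joint_pos': array([-1.4056,  0.3507,  1.6518, -0.    ,  1.1391, -0.0846]), 'joint_velocities': array([ 0.0004,  0.0013, -0.0001, -0.0005,  0.    ,  0.0002]), 'effort': array([ -0.0013, -50.6029, -29.1637,  -0.0001,   0.0008,   0.    ]), 'ee_pos': array([ 0.136 , -0.5329,  0.2313]), 'orientation': array([ 2.0885,  0.2622, -2.0885]), 'ft_force': array([ 0.6631,  0.378 , -0.55  ]), 'torque': array([-0.0589, -0.0007, -0.0132]), 'width': 0.08547069065175768}
```

View pics/top0.png

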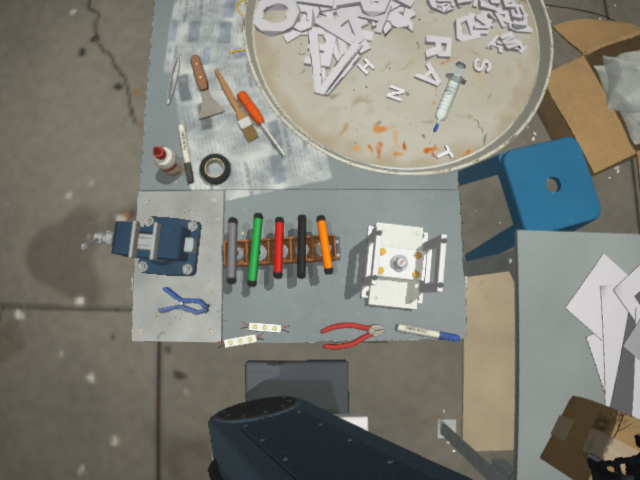

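View pics/side0.png

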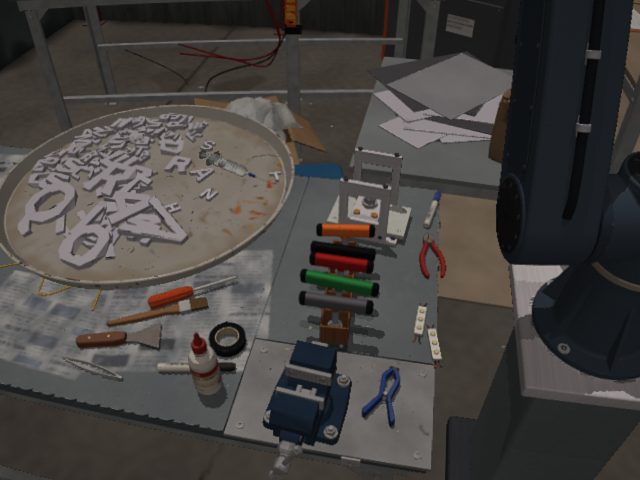

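```bash
cat > b.py <<'E'
from h import *
import pickle
np.set_printoptions(precision=4,suppress=True)
for c in ('top','side'):
    d=grab(c); pickle.dump(d,open(c+'.pkl','wb'))
    im=d['pixels'].copy()
    x0,y0,w,h=(350,210,110,105) if c=='top' else (315,140,110,110)
    cv2.imwrite(f'pics/{c}_jig.png',cv2.resize(im[y0:y0+h,x0:x0+w,::-1],None,fx=7 if c=='top' else 7,fy=5.5 if 0 else 5.4,interpolation=cv2.INTER_CUBIC))
    x0,y0,w,h=(215,200,135,100) if c=='top' else (285,210,110,140)
    cv2.imwrite(f'pics/{c}_rack.png',cv2.resize(im[y0:y0+h,x0:x0+w,::-1],None,fx=5 if c=='top' else 4,fy=5 if c=='top' else 4,interpolation=cv2.INTER_CUBIC))
    for n,z in (('green_wrench',.101),('red_wrench',.106),('grey_wrench',.098),('orange_wrench',.108),('black_wrench',.094)):
        m=env.regions_of(c,n)
        if not m: print(n,'none');continue
        M=m[0]['pixels'].astype(np.uint8); 
        v,u=np.nonzero(M); P=np.array([at_z(d,a,b,z)[:2] for a,b in zip(u,v)])
        r=cv2.minAreaRect((P*1000).astype(np.float32)); print(c,n,round(m[0]['score'],2),len(u),r)
E
python3 b.py
```

```text
top green_wrench 0.72 772 ((480.6302490234375, 54.213897705078125), (31.321910858154297, 137.56483459472656), 86.66590118408203)
top red_wrench 0.84 607 ((483.7184143066406, 11.569547653198242), (24.875024795532227, 114.12335205078125), 88.3160629272461)
top grey_wrench 0.95 700 ((479.2486267089844, 97.58628845214844), (30.96381950378418, 122.57059478759766), 89.45816040039062)
top orange_wrench 0.82 640 ((488.39288330078125, -65.50701141357422), (111.84236907958984, 28.65612030029297), 5.764405727386475)
top black_wrench 0.96 606 ((486.9527282714844, -27.194467544555664), (119.4105224609375, 24.465917587280273), 0.02322707325220108)
side green_wrench 0.91 1121 ((483.1947021484375, 79.44622802734375), (46.197540283203125, 141.34353637695312), 85.2747802734375)
side red_wrench 0.72 905 ((485.93035888671875, 36.116111755371094), (49.90262985229492, 116.38603973388672), 88.38298034667969)
side grey_wrench 0.82 1267 ((480.14111328125, 133.20645141601562), (124.64634704589844, 68.46568298339844), 1.7575981616973877)
side orange_wrench 0.65 838 ((486.5783996582031, -46.321842193603516), (111.6679916381836, 59.47282409667969), 10.648165702819824)
side black_wrench 0.96 738 ((490.29638671875, 4.1225128173828125), (72.20516967773438, 122.50052642822266), 88.55835723876953)
```

View pics/top_jig.png

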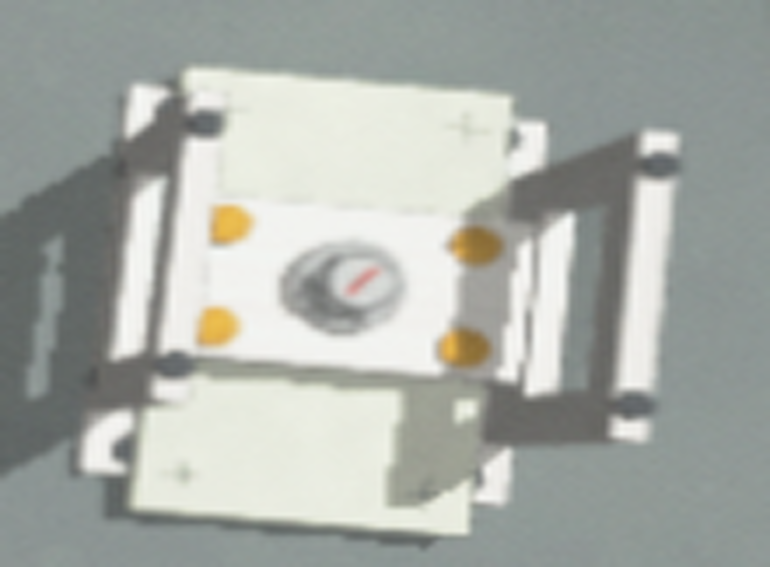

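View pics/side_jig.png

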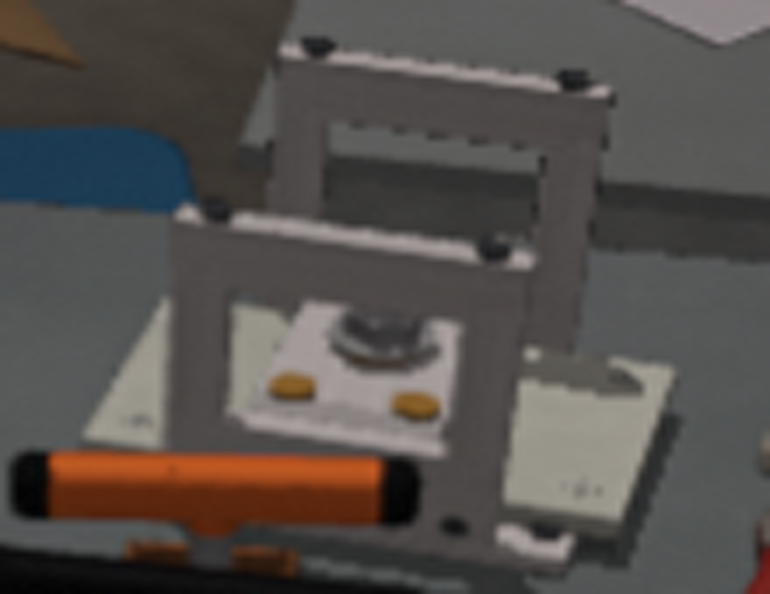

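View pics/top_rack.png

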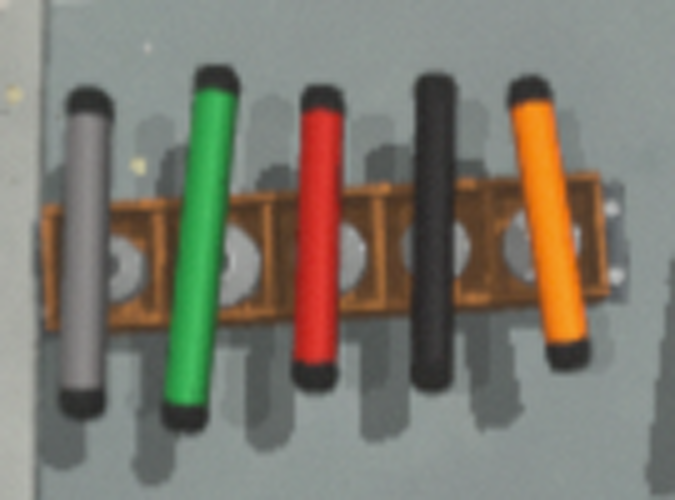

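```bash
cat > c.py <<'E'
from h import *
import pickle
np.set_printoptions(precision=1,suppress=True)
d=pickle.load(open('top.pkl','rb'));e=pickle.load(open('side.pkl','rb'))
def T(x,y,z): return at_z(d,350+x/7-.5,210+y/5.4-.5,z)*1000
def S(x,y,z): return at_z(e,315+x/7-.5,140+y/5.4-.5,z)*1000
for nm,F,pts in (('top',T,[(205,123),(175,365),(658,165),(632,405)]),('side',S,[(217,210),(494,248),(318,47),(573,80)])):
    P=np.array([F(a,b,.152) for a,b in pts]); print(nm,P[:,:2].ravel(),P.mean(0)[:2])
    v=P[0]-P[1]+P[2]-P[3]; print('heading x',np.degrees(np.arctan2(v[1],v[0])))
    v=P[0]+P[1]-P[2]-P[3]; print('heading y',np.degrees(np.arctan2(v[1],v[0])))
P=np.array([T(a,b,.053) for a,b in [(230,223),(217,327),(476,246),(464,348)]]);print('gold',P[:,:2].ravel(),P.mean(0))
v=P[0]-P[1]+P[2]-P[3]; print('heading x',np.degrees(np.arctan2(v[1],v[0])))
P=np.array([T(a,b,.022) for a,b in [(185,70),(512,97),(130,510),(470,533)]]);print('blank',P[:,:2].ravel(),P.mean(0))
v=P[0]-P[2]+P[1]-P[3]; print('heading x',np.degrees(np.arctan2(v[1],v[0])))
a,b=T(347,293,.076),T(378,268,.076);v=b-a;print('mark',a,b,np.degrees(np.arctan2(v[1],v[0])))
print('nose',T(368,282,.076),'flange',T(342,288,.058))
print('flange side',S(385,345,.058))
x0,y0=350,210
im=d['pixels'][240:285,380:425,::-1]
cv2.imwrite('pics/nose.png',cv2.resize(im,None,fx=13,fy=13,interpolation=cv2.INTER_LANCZOS4))
# handle ends green per side & top
def TR(x,y,z): return at_z(d,215+x/5-.5,200+y/5-.5,z)*1000
for nm,p,q,z in (('green',(217,72),(186,425),.093),('red',(322,92),(315,385),.098),('grey',(92,93),(81,412),.09),('orange',(529,82),(569,365),.1),('black',(435,78),(431,387),.086)):
    A,B=TR(*p,z),TR(*q,z);v=A-B;print(nm,(A+B)/2,np.linalg.norm(v),np.degrees(np.arctan2(v[1],v[0])))
P=np.array([TR(a,b,.048) for a,b in [(42,205),(50,330),(600,174),(607,297)]]);print('rack',P[:,:2].ravel(),P.mean(0))
v=P[0]+P[1]-P[2]-P[3]; print('heading y',np.degrees(np.arctan2(v[1],v[0])), np.linalg.norm(v)/2)
E
python3 c.py
```

```text
top [ 504.9 -164.7  425.8 -155.3  490.6 -281.   411.7 -271.1] [ 458.2 -218. ]
heading x -6.972882031585443
heading y 83.0064931079895
side [ 505.4 -159.   426.3 -150.1  491.2 -274.7  412.8 -265.6] [ 458.9 -212.4]
heading x -6.529837473407678
heading y 83.15356488500828
gold [ 481.7 -186.8  443.6 -182.2  472.9 -257.1  435.4 -252.4] [ 458.4 -219.6   53. ]
heading x -7.010664544865295
blank [ 543.6 -180.1  533.  -277.6  377.1 -160.5  367.4 -259.6] [ 455.3 -219.5   22. ]
heading x -6.473526211243759
mark [ 454.2 -214.8   76. ] [ 463.1 -223.7   76. ] -45.06100964614749
nose [ 458.1 -220.8   76. ] flange [ 457.3 -217.1   58. ]
flange side [ 457.5 -208.9   58. ]
green [482.3  60.9  93. ] 134.1624860875462 -4.323232143487948
red [485.2  16.4  98. ] 110.46879083337404 -1.0568594986067772
grey [481.1 104.9  90. ] 121.41145155056286 -0.9135258429657117
orange [490.4 -69.9 100. ] 107.68722714282292 7.540818033121655
black [488.8 -26.3  86. ] 118.23088208018847 -0.8123184037687623
rack [503.8 129.9 454.  125.6 515.7 -92.5 466.5 -94.7] [485.   17.1  48. ]
heading y 93.14857762075766 221.70964638914108
```

View pics/side_rack.png

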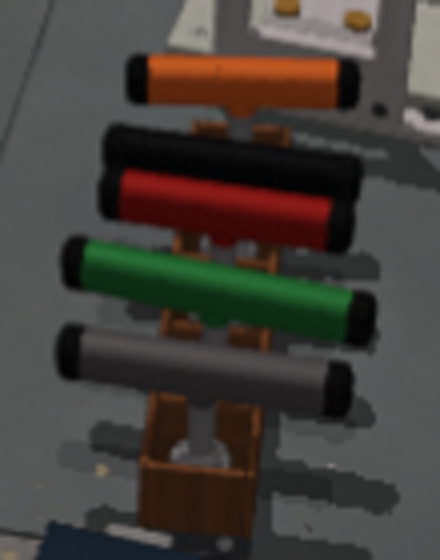

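```bash
sleep 1
```

```text
(no output)
```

View pics/nose.png

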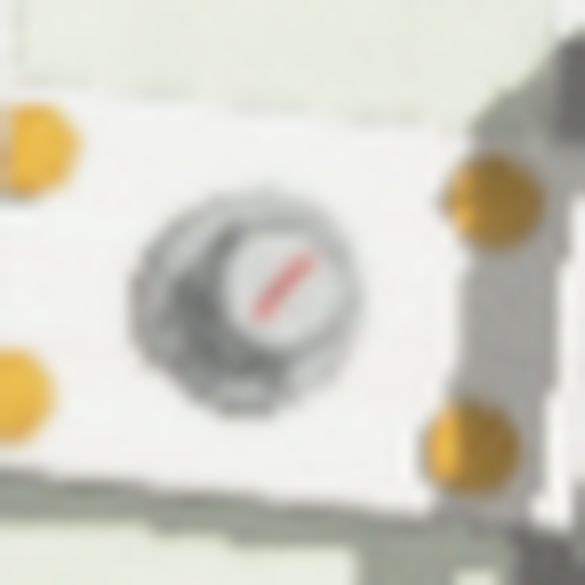

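```bash
cat >> h.py <<'E'
def pose():
    s=env.get_state(); M=R.from_rotvec(s['orientation']).as_matrix(); return s,np.array(s['ee_pos']),M
def rep():
    s,p,M=pose()
    np.set_printoptions(precision=4,suppress=True)
    print('t',s['t'],'p',p,'w',s['width'],'F',s['ft_force'],'Tq',s['torque'])
    print('q',s['joint_pos']); print('toolx',M[:,0],'yhead',np.degrees(np.arctan2(M[1,1],M[0,1])),'zhead',np.degrees(np.arctan2(M[1,2],M[0,2])))
def to(P,yh=None):
    s,p,M=pose(); d=np.array(P)-p; print('shift tool cm',M.T@d*100)
    if yh is not None:
        h=np.degrees(np.arctan2(M[1,1],M[0,1])); print('turn',(h-yh+180)%360-180,'or',(h-yh)%360-180)
E
python3 -c "
from h import *
rep(); to([.482,.061,.16],85.5)
e=__import__('pickle').load(open('side.pkl','rb'))
def S(x,y,z): return at_z(e,285+x/4-.5,210+y/4-.5,z)*1000
A,B=S(68,262,.089),S(368,318,.089);print(A,B,(A+B)/2)
"
```

```text
t 1.8 p [ 0.136  -0.5329  0.2313] w 0.08512296427401224 F [-0.2025  0.2931  0.6488] Tq [ 0.0592 -0.0032 -0.0106]
q [-1.4056  0.3507  1.6518  0.      1.1391 -0.0846]
toolx [-0.      0.0001 -1.    ] yhead -75.68786624912303 zhead -165.68786627705433
shift tool cm [  7.1315 -48.9922 -48.2091]
turn -161.18786624912303 or 18.812133750876967
[549.8181  57.211   89.    ] [416.1677  66.4384  89.    ] [482.9929  61.8247  89.    ]
```

>>> send_rows(moves=[[0.29, 0, -2.9, -2.85, 0], [0.29, 0, -2.9, -2.85, 0], [0.29, 0, -2.9, -2.85, 0], [0.29, 0, -2.9, -2.85, 0], [0.29, 0, -2.9, -2.85, 0], [0.29, 0, -2.9, -2.85, 0], [0.29, 0, -2.9, -2.85, 0], [0.29, 0, -2.9, -2.85, 0], [0.29, 0, -2.9, -2.85, 0], [0.29, 0, -2.9, -2.85, 0], [0.29, 0, -2.9, -2.85, 0], [0.29, 0, -2.9, -2.85, 0]], grip_force=60)

```text
t: 2.8
ee_pos: [0.382, -0.1092, 0.2317]
orientation: [2.089, 0.262, -2.087]
ft_force: [1.3, -0.6, 0.4]
width: 0.0298
```

>>> send_rows(moves=[[0.29, 0, -2.8, -2.8, 0], [0.29, 0, -2.8, -2.8, 0], [0.29, 0, -2.8, -2.8, 0], [0.29, 0, -2.8, -2.8, 0], [0.29, 2, 0, 0, 6.2], [0.29, 2, 0, 0, 6.2], [0.29, 1.5, 0, 0, 6.2], [0.29, 0, 0, 0, 0]])

```text
t: 3.47
ee_pos: [0.4608, 0.0254, 0.1739]
orientation: [-2.176, 0.086, 2.186]
ft_force: [-0.9, 0.1, -0.2]
width: 0.0304
```

```bash
python3 -c "
from h import *
rep(); to([.4825,.0613,.12],-94.2)"
```

```text
t 3.4667 p [0.4608 0.0254 0.1739] w 0.03036927993766646 F [-0.8817  0.113  -0.1625] Tq [ 0.0076  0.0271 -0.0221]
q [-0.0459  0.2691  1.9283 -0.      0.9486  1.604 ]
toolx [-0.0044  0.0002 -1.    ] yhead -94.53043964017301 zhead 175.46951575998355
shift tool cm [ 5.3782 -3.754  -1.9051]
turn -0.33043964017301164 or 179.66956035982696
```

>>> send_rows(moves=[[0.29, 0, -2.0, -1.0, 0], [0.29, 0, -1.7, -0.9, 0], [0.29, 1.5, 0, 0, 0], [0.29, 0, 0, 0, 0], [0.29, 0, 0, 0, 0]])

```text
t: 3.88
ee_pos: [0.4837, 0.0604, 0.1617]
orientation: [-2.184, 0.079, 2.185]
ft_force: [-1.0, -0.6, -0.4]
width: 0.03
```

```bash
python3 -c "
from h import *
rep(); to([.4825,.0613,.071],-94.2)
d=grab('top','t1.png');e=grab('side','s1.png')
x=d['pixels'][180:300,200:360,::-1];cv2.imwrite('pics/t1z.png',cv2.resize(x,None,fx=4.8,fy=4.8,interpolation=2))
x=e['pixels'][180:340,270:420,::-1];cv2.imwrite('pics/s1z.png',cv2.resize(x,None,fx=3.7,fy=3.7,interpolation=2))
"
```

```text
t 3.8833 p [0.4837 0.0604 0.1617] w 0.02996630776136483 F [-0.9861 -0.5883 -0.4012] Tq [-0.0599 -0.0398  0.0005]
q [ 0.0287  0.3297  1.8784 -0.0001  0.9344  1.6719]
toolx [-0.0008 -0.0001 -1.    ] yhead -94.14832930312564 zhead 175.8516640215573
shift tool cm [ 9.0679 -0.0861  0.1155]
turn 0.05167069687436765 or -179.94832930312563
```

View pics/s1z.png

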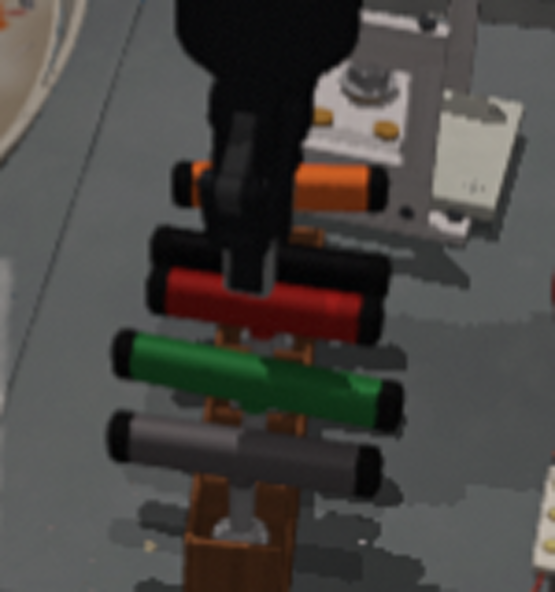

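View pics/t1z.png

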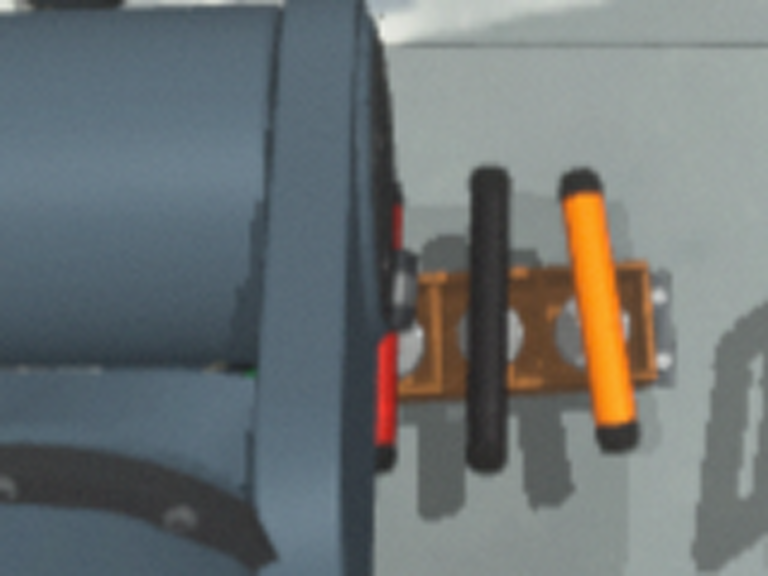

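>>> send_rows(moves=[[0.29, 2.5, -0.08, 0.1, 0], [0.29, 2.5, 0, 0, 0], [0.29, 2.0, 0, 0, 0], [0.29, 2.0, 0, 0, 0], [0.29, 0, 0, 0, 0], [0.29, 0, 0, 0, 0]])

```text
t: 4.48
ee_pos: [0.4829, 0.0611, 0.0717]
orientation: [-2.182, 0.082, 2.184]
ft_force: [0.0, -0.4, -0.2]
width: 0.0305
```

>>> send_rows(moves=[[1, 0, 0, 0, 0], [1, 0, 0, 0, 0], [1, 0, 0, 0, 0], [1, 0, 0, 0, 0], [1, 0, 0, 0, 0]], grip_force=80)

```text
t: 4.9
ee_pos: [0.4839, 0.0614, 0.0729]
orientation: [-2.186, 0.081, 2.18]
ft_force: [-1.9, 0.1, 9.0]
width: 0.015
```

```bash
python3 -c "
from h import *
rep()
e=grab('side','s2.png')
x=e['pixels'][180:340,270:420,::-1];cv2.imwrite('pics/s2z.png',cv2.resize(x,None,fx=3.7,fy=3.7,interpolation=2))
"
```

```text
t 4.9 p [0.4839 0.0614 0.0729] w 0.014970903873451822 F [-1.9471  0.146   8.9682] Tq [ 0.0794  0.291  -0.0103]
q [0.0308 0.477  1.9361 0.     0.7259 1.6763]
toolx [ 0.0026  0.0001 -1.    ] yhead -94.27864306923541 zhead 175.7213125631698
```

View pics/s2z.png

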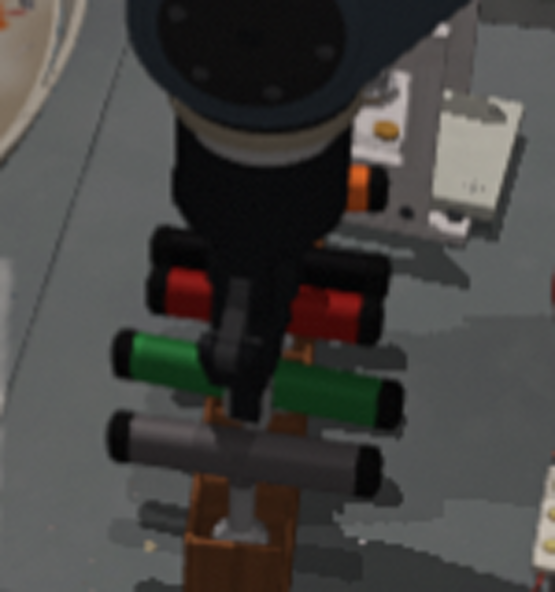

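>>> send_rows(moves=[[1, -1, 0, 0, 0], [1, -2, 0, 0, 0], [1, -2.5, 0, 0, 0], [1, -3, 0, 0, 0], [1, -3, 0, 0, 0], [1, -3, 0, 0, 0], [1, -2.5, 0, 0, 0], [1, 0, 0, 0, -6.4], [1, 0, 0, 0, -6.4], [1, 0, 0, 0, -6.4], [1, 0, 0, 0, 0]])

```text
t: 5.87
ee_pos: [0.4827, 0.0614, 0.2424]
orientation: [2.081, 0.277, -2.079]
ft_force: [-1.1, -0.1, -2.5]
width: 0.015
```

```bash
python3 -c "
from h import *
rep(); to([.4595,-.2175,.242],-75)
"
```

```text
t 5.8667 p [0.4827 0.0614 0.2424] w 0.014992891842942543 F [-1.1392 -0.1403 -2.5492] Tq [ 0.0017  0.0069 -0.0332]
q [ 0.0307  0.2222  1.7977 -0.      1.1208  1.3362]
toolx [ 0.0009 -0.     -1.    ] yhead -74.79446024205096 zhead -164.79444845693905
shift tool cm [ 0.0344 26.3014  9.5508]
turn 0.20553975794905455 or -179.79446024205095
```

>>> send_rows(moves=[[1, 0, 2.5, 0.95, 0], [1, 0, 3.4, 1.2, 0], [1, 0, 3.4, 1.2, 0], [1, 0, 3.4, 1.2, 0], [1, 0, 3.4, 1.2, 0], [1, 0, 3.4, 1.2, 0], [1, 0, 3.4, 1.2, 0], [1, 0, 2.4, 1.0, 0], [1, 0, 1.0, 0.4, 0], [1, 0, 0, 0, 0], [1, 0, 0, 0, 0]])

```text
t: 6.78
ee_pos: [0.4582, -0.217, 0.2415]
orientation: [2.084, 0.27, -2.085]
ft_force: [0.5, 1.0, -2.1]
width: 0.0145
```

```bash
cat > v.py <<'E'
from h import *
import sys,pickle
n=sys.argv[1]
rep()
for c,(x0,y0,w,h),f in (('side',(310,80,130,130),4.6),('top',(340,190,130,125),4.8)):
    if len(sys.argv)>2 and c not in sys.argv[2]: continue
    e=grab(c); pickle.dump(e,open(c+n+'.pkl','wb'))
    cv2.imwrite(f'pics/{c}{n}.png',cv2.resize(e['pixels'][y0:y0+h,x0:x0+w,::-1],None,fx=f,fy=f,interpolation=cv2.INTER_CUBIC))
E
python3 v.py 3
```

```text
t 6.7833 p [ 0.4582 -0.217   0.2415] w 0.014519920599498725 F [ 0.5312  0.9813 -2.1499] Tq [ 0.0291 -0.0239 -0.0055]
q [-0.5343  0.2615  1.7486  0.0004  1.1318  0.779 ]
toolx [-0.0001  0.0005 -1.    ] yhead -75.25713433107326 zhead -165.2571336659344
```

View pics/side3.png

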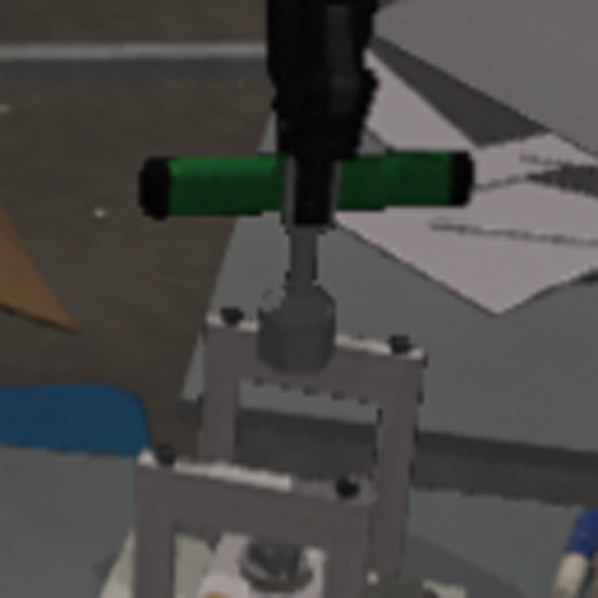

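View pics/top3.png

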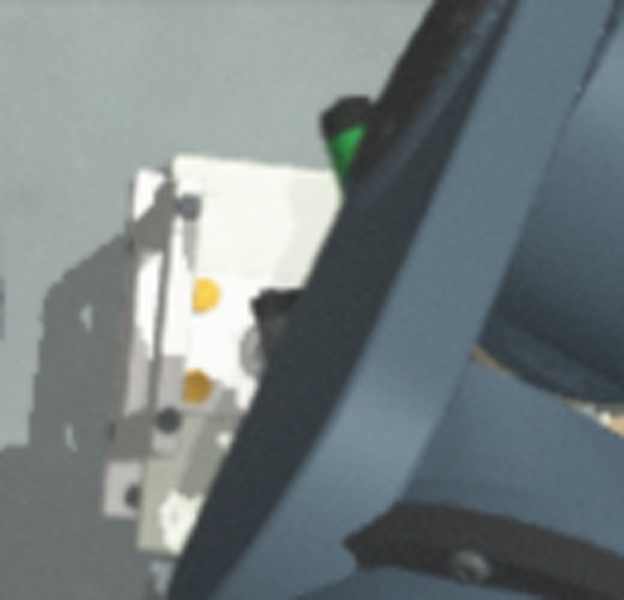

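```bash
cat > f.py <<'E'
from h import *
import pickle
np.set_printoptions(precision=1,suppress=True)
e=pickle.load(open('side3.pkl','rb'))
def Z(P): 
    return (proj(e,P)-[310,80]+.5)*4.6
p=np.array([.4582,-.217,.2415]);hd=np.radians(14.75);m=p-[0,0,.069]
ux=np.array([np.cos(hd),np.sin(hd),0])
print('ends',Z([m+[0,0,.085]+.07*ux,m+[0,0,.085]-.07*ux]))
a=np.linspace(0,2*np.pi,73)
c=Z([m+.017*np.array([np.cos(t),np.sin(t),0]) for t in a]);print('mouth ellipse x',c[:,0].min(),c[:,0].max(),'y',c[:,1].min(),c[:,1].max())
print('shaft z50',Z([m+[0,0,.05]]),'socket top',)
for x in(.456,.458,.460):
  for y in (-.220,-.217,-.214): print(x,y,'screw flange',Z([[x,y,.058]]),'gold',)
J=np.array([.4583,-.218,0]);h=np.radians(-6.9);jx=np.array([np.cos(h),np.sin(h),0]);jy=np.array([-np.sin(h),np.cos(h),0])
print('feet',Z([J+[0,0,.15]+sx*.04*jx+sy*.059*jy for sy in(1,-1) for sx in (1,-1)]))
c=Z([J+[0,0,.150]+sx*.052*jx+sy*.054*jy for sy in(1,-1) for sx in (1,-1)]);print('cheek inner corners',c)
x=e['pixels'][180:220,340:400,::-1];cv2.imwrite('pics/screw3.png',cv2.resize(x,None,fx=12,fy=12,interpolation=2))
E
python3 f.py
```

```text
ends [[139.1 187.6]
 [470.  177.3]]
mouth ellipse x 253.7889183290141 331.2351317525635 y 332.2402433586011 374.68433142920924
shaft z50 [[300.1 254.6]] socket top
0.456 -0.22 screw flange [[281.8 555.9]] gold
0.456 -0.217 screw flange [[281.1 559.8]] gold
0.456 -0.214 screw flange [[280.4 563.6]] gold
0.458 -0.22 screw flange [[277.5 555.4]] gold
0.458 -0.217 screw flange [[276.8 559.3]] gold
0.458 -0.214 screw flange [[276.1 563.2]] gold
0.46 -0.22 screw flange [[273.3 555. ]] gold
0.46 -0.217 screw flange [[272.6 558.8]] gold
0.46 -0.214 screw flange [[271.9 562.7]] gold
feet [[167.8 451.9]
 [349.7 485.1]
 [234.  312.2]
 [402.9 340.9]]
cheek inner corners [[144.2 440.6]
 [379.8 483.6]
 [206.4 313.5]
 [426.6 351. ]]
```

View pics/screw3.png

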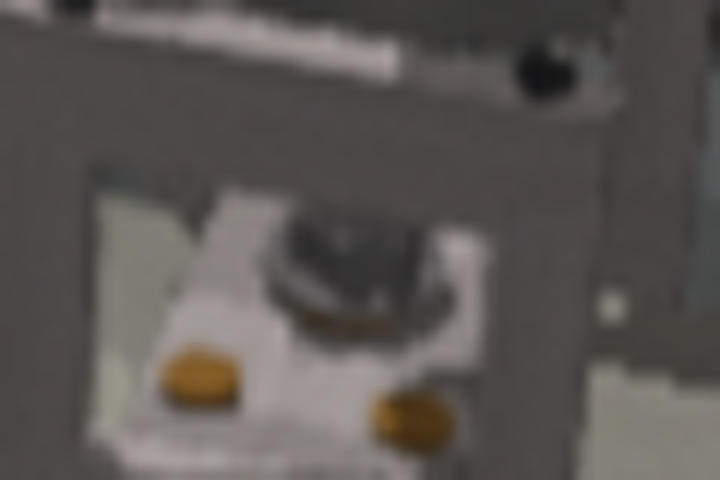

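```bash
cat > g.py <<'E'
from h import *
import pickle,sys
e=pickle.load(open('side3.pkl','rb'))
f=10
def Z(P,o): return (proj(e,P)-o+.5)*f
def draw(o,wh,curves,name):
    x0,y0=o;w,h=wh
    im=cv2.resize(e['pixels'][y0:y0+h,x0:x0+w,::-1],None,fx=f,fy=f,interpolation=2)
    for c,col in curves: cv2.polylines(im,[np.round(Z(c,o)).astype(int).reshape(-1,1,2)],False,col,1)
    cv2.imwrite('pics/'+name,im)
a=np.linspace(0,2*np.pi,73)
def circ(c,r): return [np.array(c)+r*np.array([np.cos(t),np.sin(t),0]) for t in a]
p=np.array([.4582,-.217,.2415]);m=p-[0,0,.069]
draw((350,125),(50,45),[(circ(m,.017),(0,0,255)),(circ(m+[0,0,.028],.017),(0,0,255)),(circ(m+[0,0,.04],.006),(0,255,0)),(circ(m+[0,0,.07],.006),(0,255,0))],'ov1.png')
J=np.array([.4583,-.218,0])
h=np.radians(-6.9);jx=np.array([np.cos(h),np.sin(h),0]);jy=np.array([-np.sin(h),np.cos(h),0])
cv=[([J+[0,0,.145]+sx*.052*jx+s*sy*jy for sx,sy in((1,.054),(-1,.054),(-1,.064),(1,.064),(1,.054))],(0,0,255)) for s in(1,-1)]
cv+=[([J+[0,0,.05]+sx*.03*jx+s*jy for sx,s in((1,.054),(1,-.054),(-1,-.054),(-1,.054))],(255,0,0))]
cv+=[(circ(J+[0,0,.058],.0155),(0,255,0)),(circ(J+[0,0,.069],.011),(0,255,255))]
draw((330,135),(78,75),cv,'ov2.png')
E
python3 g.py
```

```text
(no output)
```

View pics/ov1.png

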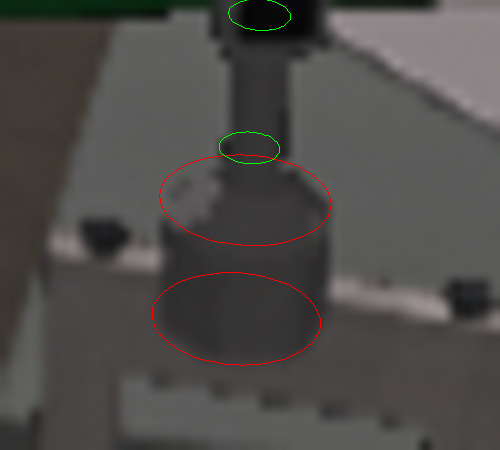

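View pics/ov2.png

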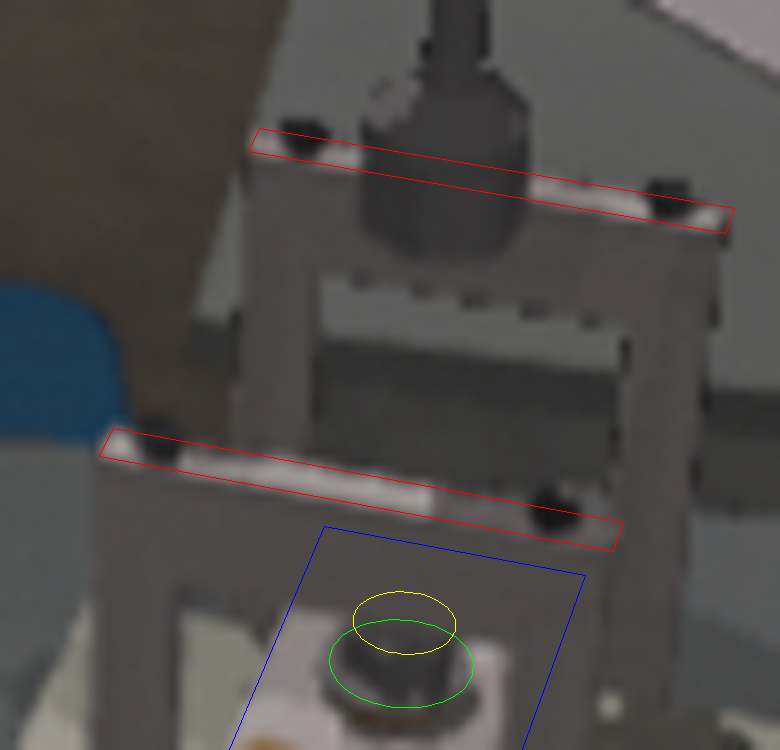

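```bash
cat >> g.py <<'E'
hd=np.radians(14.75);ux=np.array([np.cos(hd),np.sin(hd),0]);uy=np.array([-ux[1],ux[0],0])
c=m+[0,0,.085]
f=8
B=lambda sz:[c+[0,0,sz*.012]+sx*.07*ux+sy*.008*uy for sx,sy in((1,1),(-1,1),(-1,-1),(1,-1),(1,1))]
draw((335,105),(85,50),[(B(1),(0,0,255)),(B(-1),(0,0,255))],'ov3.png')
E
python3 g.py
```

```text
(no output)
```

View pics/ov3.png

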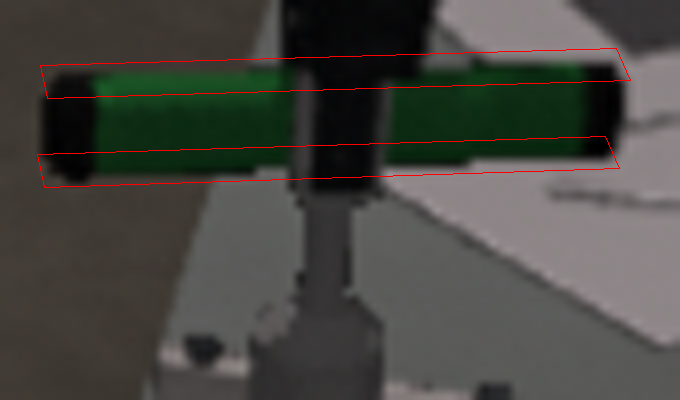

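```bash
cat >> g.py <<'E'
f=10
cv=[]
for sx in(1,-1):
  for sy in(.064,-.054): cv.append(([J+[0,0,z]+sx*.052*jx+sy*jy for z in(.145,.01)],(0,0,255)))
draw((330,135),(78,75),cv,'ov4.png')
E
python3 g.py
```

```text
(no output)
```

View pics/ov4.png

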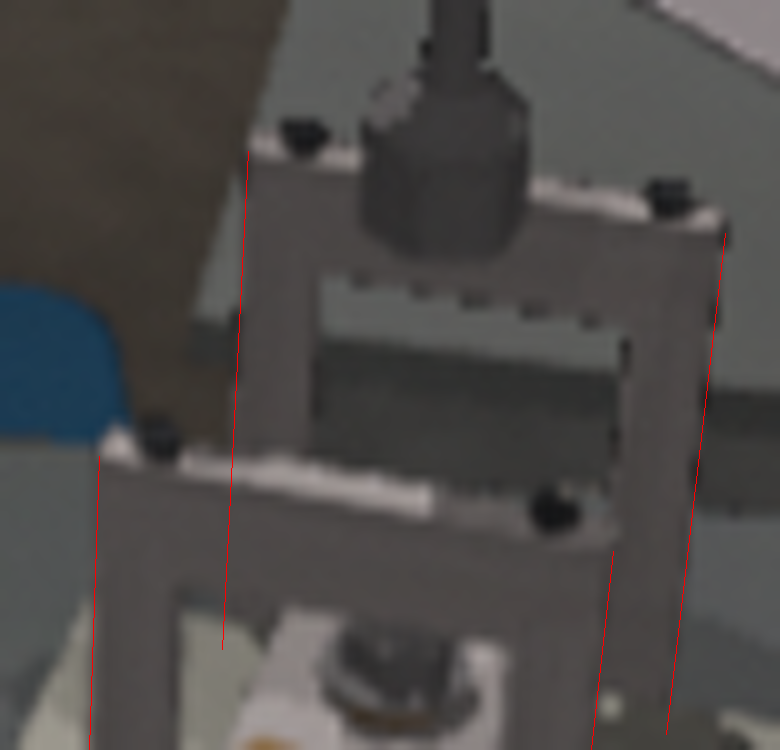

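```bash
python3 -c "
from h import *
rep(); to([.4593,-.2177,.150],-75)
"
```

```text
t 6.8833 p [ 0.4584 -0.2162  0.2414] w 0.014615372018377365 F [ 0.3674  0.1066 -2.7876] Tq [-0.0099  0.018  -0.0538]
q [-0.5326  0.2613  1.749   0.0003  1.1315  0.778 ]
toolx [-0.0001  0.0004 -1.    ] yhead -75.10236623553863 zhead -165.10236634221343
shift tool cm [ 9.1418  0.1751 -0.0433]
turn -0.102366235538625 or 179.89763376446137
```

>>> send_rows(moves=[[1, 2, 0.15, -0.05, 0], [1, 2.5, 0, 0, 0], [1, 2.5, 0, 0, 0], [1, 2.1, 0, 0, 0], [1, 0, 0, 0, 0], [1, 0, 0, 0, 0], [1, 0, 0, 0, 0]])

```text
t: 7.47
ee_pos: [0.46, -0.2184, 0.1517]
orientation: [2.083, 0.272, -2.08]
ft_force: [0.7, 0.0, -2.2]
width: 0.0146
```

```bash
python3 v.py 4;  python3 -c "
from h import *
to([.4593,-.2177,.150],-75)
"
```

```text
t 7.4667 p [ 0.46   -0.2184  0.1517] w 0.014619578560133207 F [ 0.6829  0.0181 -2.2202] Tq [ 0.0119  0.0102 -0.0448]
q [-0.5347  0.3793  1.8336  0.0001  0.927   0.7752]
toolx [ 0.0015 -0.0008 -1.    ] yhead -75.05634035499847 zhead -165.05625940057033
shift tool cm [ 0.18597929 -0.11837409  0.04448316]
turn -0.07199964778556023 or 179.92800035221444
```

View pics/side4.png

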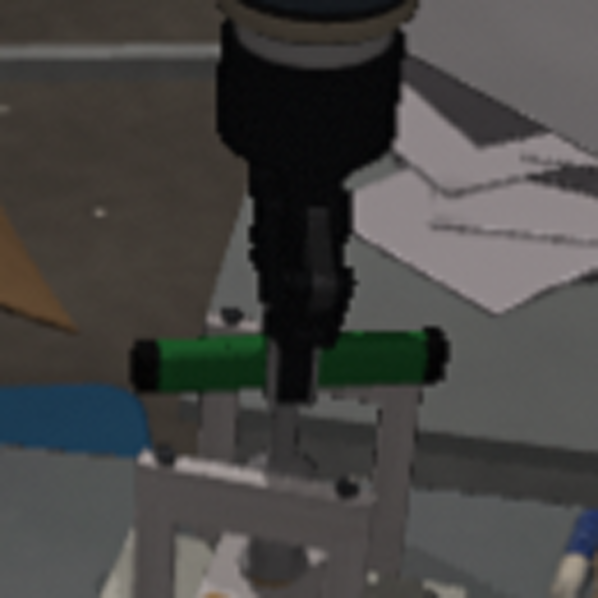

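View pics/top4.png

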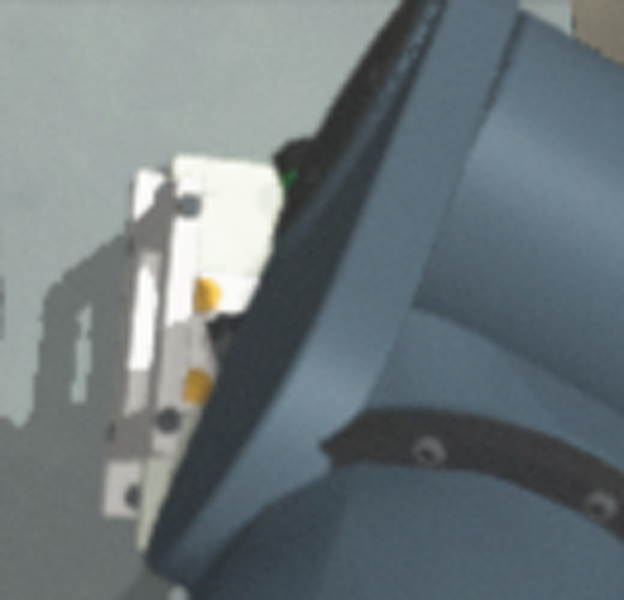

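>>> send_rows(moves=[[1, 0.4, 0, 0, 0], [1, 0.4, 0, 0, 0], [1, 0.3, 0, 0, 0], [1, 0, 0, 0, 0], [1, 0, 0, 0, 0]])

```text
t: 7.98
ee_pos: [0.4592, -0.2187, 0.1392]
orientation: [2.083, 0.273, -2.083]
ft_force: [0.1, -0.7, -2.7]
width: 0.0146
```

```bash
python3 -c "
from h import *
rep();to([.4593,-.2177,.130],-75)
"
```

```text
t 7.9833 p [ 0.4592 -0.2187  0.1392] w 0.014619120931264915 F [ 0.1138 -0.7096 -2.6834] Tq [-0.0448 -0.0283 -0.0284]
q [-0.536   0.3978  1.8434  0.      0.9006  0.7747]
toolx [-0.0002  0.0002 -1.    ] yhead -75.09733255311255 zhead -165.097330831384
shift tool cm [ 0.915  -0.0904 -0.0353]
turn -0.09733255311255107 or 179.90266744688745
```

>>> send_rows(moves=[[1, 0.2, -0.05, 0, 0], [1, 0.2, 0, 0, 0], [1, 0.2, 0, 0, 0], [1, 0, 0, 0, 0]])

```text
t: 8.32
ee_pos: [0.4593, -0.2183, 0.1331]
orientation: [2.083, 0.272, -2.082]
ft_force: [2.2, -1.4, -4.4]
width: 0.0149
```

```bash
python3 -c "
from h import *
rep();to([.4593,-.2177,.130],-75)
"
```

```text
t 8.3167 p [ 0.4593 -0.2183  0.1331] w 0.014863538376599454 F [ 2.2285 -1.3815 -4.4411] Tq [-0.2124 -0.5673  0.008 ]
q [-0.5352  0.4067  1.8484  0.      0.8859  0.7753]
toolx [ 0.0006 -0.0003 -1.    ] yhead -75.08990792780874 zhead -165.08989570407414
shift tool cm [ 0.3083 -0.0592 -0.0128]
turn -0.08990792780872425 or 179.91009207219128
```

>>> send_rows(moves=[[1, 0.2, 0, -0.05, 0], [1, 0.2, 0, 0, 0], [1, 0, 0, 0, 0], [1, 0, 0, 0, 0]])

```text
t: 8.65
ee_pos: [0.4595, -0.2181, 0.1291]
orientation: [2.082, 0.273, -2.083]
ft_force: [1.6, -2.9, -4.0]
width: 0.0146
```

```bash
python3 v.py 5 side
```

```text
t 8.65 p [ 0.4595 -0.2181  0.1291] w 0.014618832562119552 F [ 1.607  -2.854  -3.9964] Tq [-0.5379 -0.4278  0.0011]
q [-0.5346  0.4134  1.8504 -0.0002  0.8779  0.776 ]
toolx [-0.0001 -0.0001 -1.    ] yhead -75.08653435347506 zhead -165.0865346583168
```

View pics/side5.png

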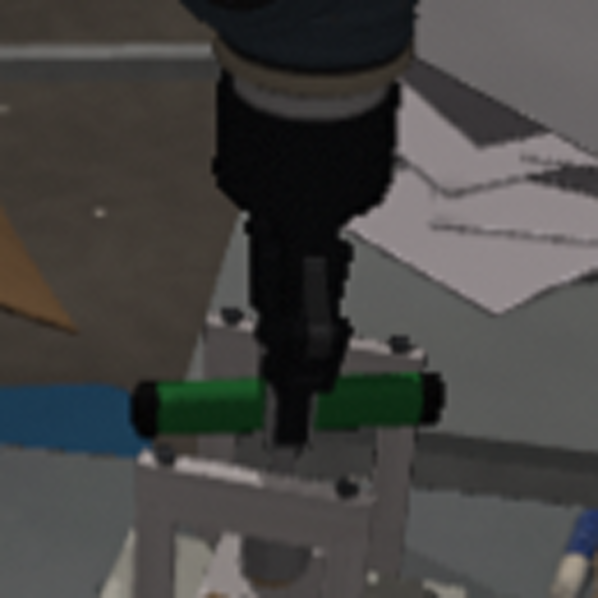

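>>> send_rows(moves=[[1, 0.1, 0.04, 0, 0], [1, 0, 0, 0, 0], [1, 0, 0.01, 0, 5], [1, 0, 0.01, 0, 5], [1, 0, 0.01, 0, 5], [1, 0, 0.01, 0, 5], [1, 0, 0, 0, 0]])

```text
t: 9.28
ee_pos: [0.46, -0.2191, 0.1284]
orientation: [-2.175, 0.101, 2.173]
ft_force: [1.8, -3.4, -4.3]
width: 0.0146
```

```bash
python3 -c "
from h import *
rep()
"
```

```text
t 9.2833 p [ 0.46   -0.2191  0.1284] w 0.014560561943581017 F [ 1.7859 -3.4253 -4.3401] Tq [-0.799  -0.5983  0.0762]
q [-0.5358  0.4153  1.8494 -0.0003  0.8758  1.1276]
toolx [ 0.0008 -0.0007 -1.    ] yhead -95.29633387545806 zhead 174.70370019950377
```

>>> send_rows(moves=[[1, 0.02, 0.02, -0.01, 6.9], [1, 0.02, 0.02, -0.01, 6.9], [1, 0.02, 0.02, -0.01, 6.9], [1, 0.02, 0.02, -0.01, 6.9], [1, 0.02, 0.01, -0.01, 6.9], [1, 0, 0.01, -0.01, 6.9], [1, 0, 0, 0, 0], [1, 0, 0, 0, 0]])

```text
t: 9.95
ee_pos: [0.4599, -0.2199, 0.1274]
orientation: [-1.746, 0.744, 1.747]
ft_force: [0.3, -1.1, -0.3]
width: 0.0148
```

```bash
python3 v.py 6 side
```

```text
t 9.95 p [ 0.4599 -0.2199  0.1274] w 0.014756632940065198 F [ 0.2781 -1.1154 -0.3167] Tq [-0.4393 -0.0472 -0.0918]
q [-0.5374  0.4177  1.8487 -0.      0.8753  1.8392]
toolx [-0.0001  0.0001 -1.    ] yhead -136.16736934793536 zhead 133.83263037050673
```

View pics/side6.png

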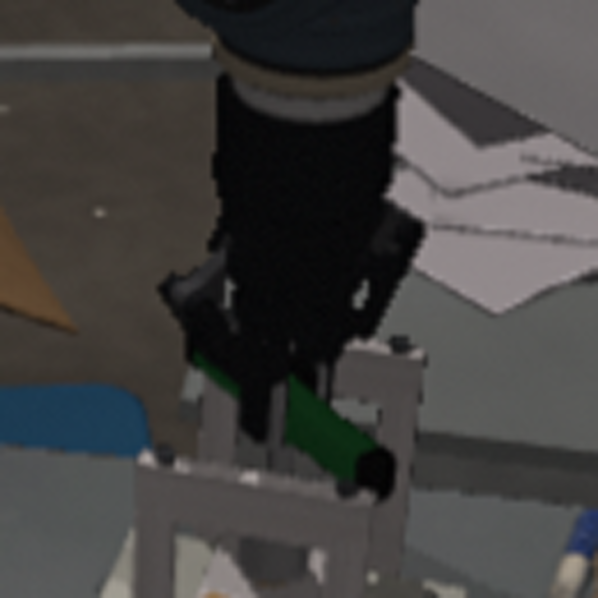

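>>> send_rows(moves=[[1, 0, 0, 0, -5.5], [1, 0, 0, 0, -5.5], [1, -0.7, 0, 0, 0], [1, -1.5, 0, 0, 0], [1, 0, 0, 0, -6.8], [1, 0, 0, 0, -6.8], [1, 0, 0, 0, -6.8], [1, 0, 0, 0, -6.8], [1, 0, 0, 0, -6.8], [1, 0, 0, 0, -6.8], [1, 0, 0, 0, -6.8], [1, 0, 0, 0, -6.8]])

```text
t: 11.0
ee_pos: [0.4596, -0.2196, 0.1495]
orientation: [2.039, 0.346, -2.041]
ft_force: [-0.6, 0.0, -2.8]
width: 0.0146
```

>>> send_rows(moves=[[1, 0, 0, 0, -6.6], [1, 0, 0, 0, 0], [1, 0, 0, 0, 0], [1, 0, 0, 0, 0]])

```text
t: 11.33
ee_pos: [0.4598, -0.2198, 0.1494]
orientation: [1.977, 0.444, -1.977]
ft_force: [-0.6, -0.1, -3.2]
width: 0.0145
```

```bash
python3 v.py 7 side;  python3 -c "
from h import *
to([.4601,-.2190,.128],-64.2)
"
```

```text
t 11.3333 p [ 0.4598 -0.2198  0.1494] w 0.014514377398374995 F [-0.6041 -0.0808 -3.2392] Tq [-0.0259  0.0189  0.0262]
q [-0.5374  0.3842  1.8329  0.0002  0.9248  0.592 ]
toolx [-0.0003  0.0003 -1.    ] yhead -64.71532995873729 zhead -154.71532782402534
shift tool cm [ 2.1394672  -0.0666414  -0.05746521]
turn -0.4721098437418334 or 179.5278901562582
```

View pics/side7.png

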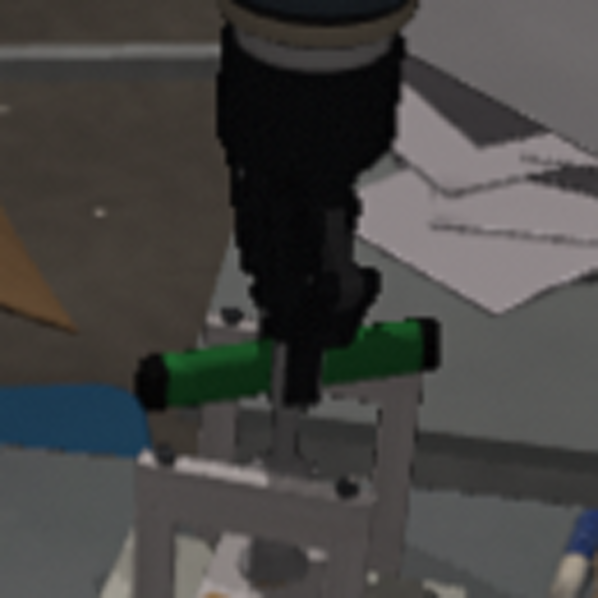

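>>> send_rows(moves=[[1, 0.5, -0.05, -0.04, 0], [1, 0.4, 0, 0, 0], [1, 0.3, 0, 0, 0], [1, 0.3, 0, 0, 0], [1, 0.2, 0, 0, 0], [1, 0, 0, 0, 0]])

```text
t: 11.88
ee_pos: [0.4599, -0.2192, 0.1317]
orientation: [1.974, 0.448, -1.976]
ft_force: [-0.0, 0.1, -3.6]
width: 0.0152
```

```bash
python3 -c "
from h import *
rep();to([.4601,-.2190,.128],-64.2)
"
```

```text
t 11.8833 p [ 0.4599 -0.2192  0.1317] w 0.01520141628936174 F [-0.0046  0.1177 -3.6119] Tq [-0.0412 -0.0231 -0.0124]
q [-0.5362  0.4108  1.846   0.      0.8856  0.5895]
toolx [-0.0007  0.0004 -1.    ] yhead -64.49734509684961 zhead -154.49732567343113
shift tool cm [ 0.3723 -0.0112 -0.0284]
turn -0.29734509684959676 or 179.7026549031504
```

>>> send_rows(moves=[[1, 0.2, 0, 0, 0], [1, 0.2, 0, 0, 0], [1, 0, 0.01, 0, 6.6], [1, 0, 0.01, 0, 6.6], [1, 0, 0.01, 0, 6.6], [1, 0, 0.01, 0, 6.6], [1, 0.02, 0.01, 0, 6.6], [1, 0.02, 0.01, 0, 6.6], [1, 0.02, 0.01, 0, 6.6], [1, 0.02, 0.01, 0, 6.6], [1, 0.02, 0.01, 0, 6.6], [1, 0, 0.01, 0, 6.6]])

```text
t: 12.88
ee_pos: [0.46, -0.2202, 0.127]
orientation: [-1.808, 0.672, 1.808]
ft_force: [1.1, -0.3, -5.4]
width: 0.0146
```

>>> send_rows(moves=[[1, 0, 0, 0, 6.6], [1, 0, 0, 0, 0], [1, 0, 0, 0, 0]])

```text
t: 13.13
ee_pos: [0.4599, -0.2202, 0.1271]
orientation: [-1.738, 0.754, 1.738]
ft_force: [0.1, -0.8, -5.1]
width: 0.0147
```

```bash
python3 -c "
from h import *
rep()
"
```

```text
t 13.1333 p [ 0.4599 -0.2202  0.1271] w 0.014679623775824716 F [ 0.11   -0.7639 -5.118 ] Tq [-0.0718 -0.0893 -0.123 ]
q [-0.5379  0.4185  1.8484  0.0001  0.875   1.8514]
toolx [-0.0002  0.0002 -1.    ] yhead -136.89779523416163 zhead 133.10220434993693
```

>>> send_rows(moves=[[1, 0, 0, 0, -6], [1, 0, 0, 0, -6], [1, -0.7, 0, 0, 0], [1, -1.5, 0, 0, 0], [1, 0, -0.01, 0, -6.8], [1, 0, -0.01, 0, -6.8], [1, 0, -0.01, 0, -6.8], [1, 0, -0.01, 0, -6.8], [1, 0, -0.01, 0, -6.8], [1, 0, -0.02, 0, -6.8], [1, 0, -0.02, 0, -6.8], [1, 0, -0.02, 0, -6.8]])

```text
t: 14.13
ee_pos: [0.4603, -0.2194, 0.1501]
orientation: [2.036, 0.351, -2.035]
ft_force: [-0.2, 0.0, -1.8]
width: 0.0149
```

>>> send_rows(moves=[[1, 0, -0.01, 0, -5.6], [1, 0, 0, 0, 0], [1, 0.5, 0, 0, 0], [1, 0.4, 0, 0, 0], [1, 0.3, 0, 0, 0], [1, 0.3, 0, 0, 0], [1, 0.2, 0, 0, 0], [1, 0, 0, 0, 0]])

```text
t: 14.8
ee_pos: [0.4605, -0.2192, 0.1324]
orientation: [1.982, 0.436, -1.981]
ft_force: [0.9, 1.0, 1.8]
width: 0.0145
```

```bash
python3 -c "
from h import *
rep();to([.4600,-.2192,.127],-64.2)
"
```

```text
t 14.8 p [ 0.4605 -0.2192  0.1324] w 0.01449043972031895 F [0.9121 1.0184 1.8176] Tq [ 0.2426 -0.1327  0.0466]
q [-0.5357  0.4099  1.8454  0.0003  0.8857  0.6012]
toolx [ 0.0007 -0.0001 -1.    ] yhead -65.1503659138625 zhead -155.1503531715247
shift tool cm [ 0.538  -0.0177  0.0418]
turn -0.9503659138624982 or 179.04963408613753
```

>>> send_rows(moves=[[1, 0.2, 0, 0.04, 0], [1, 0.2, 0, 0, 0], [1, 0.1, 0, 0, 0], [1, 0, 0, 0, 0]])

```text
t: 15.13
ee_pos: [0.4608, -0.2196, 0.1289]
orientation: [1.983, 0.435, -1.979]
ft_force: [-2.2, 2.7, 18.3]
width: 0.0148
```

```bash
python3 v.py 8 side
```

```text
t 15.1333 p [ 0.4608 -0.2196  0.1289] w 0.014794639972128031 F [-2.1876  2.7277 18.2888] Tq [0.8692 0.4404 0.1058]
q [-0.5362  0.4151  1.8479  0.0006  0.876   0.6002]
toolx [ 0.0024 -0.0009 -1.    ] yhead -65.1362439214731 zhead -155.1360506682038
```

View pics/side8.png

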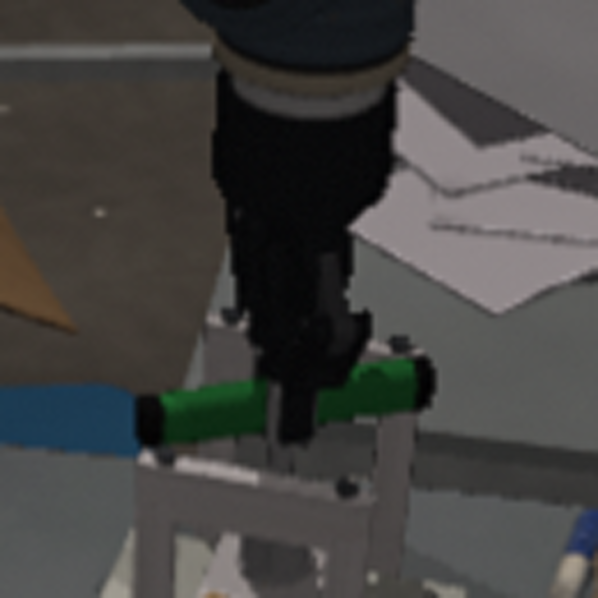

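>>> send_rows(moves=[[1, -0.25, -0.04, 0.02, 0], [1, 0, -0.04, 0.03, 0], [1, 0, 0, 0, 0]])

```text
t: 15.43
ee_pos: [0.4596, -0.219, 0.1295]
orientation: [1.983, 0.436, -1.979]
ft_force: [5.1, -1.9, -7.2]
width: 0.0144
```

```bash
python3 -c "
from h import *
rep();to([.4600,-.2190,.127],-64.2)
"
```

```text
t 15.4333 p [ 0.4596 -0.219   0.1295] w 0.014439135568450959 F [ 5.0662 -1.9358 -7.1995] Tq [-0.1484 -1.2448  0.034 ]
q [-0.5363  0.4126  1.8503  0.0005  0.8768  0.6001]
toolx [ 0.0018 -0.0007 -1.    ] yhead -65.13066174007531 zhead -155.13055430416432
shift tool cm [ 0.2501  0.0161 -0.0346]
turn -0.9306617400753225 or 179.06933825992468
```

>>> send_rows(moves=[[1, 0, 0.0, -0.03, 0], [1, 0.15, 0, 0, 0], [1, 0, 0, 0, 5], [1, 0, 0, 0, 5], [1, 0, 0, 0, 0]])

```text
t: 15.85
ee_pos: [0.4601, -0.2192, 0.1291]
orientation: [2.087, 0.265, -2.083]
ft_force: [2.3, -0.3, 6.1]
width: 0.0147
```

```bash
python3 -c "
from h import *
rep()
"
```

```text
t 15.85 p [ 0.4601 -0.2192  0.1291] w 0.014725727829035768 F [ 2.3073 -0.279   6.117 ] Tq [-0.0304 -0.5266  0.027 ]
q [-0.5359  0.4138  1.8498 -0.0001  0.8755  0.7804]
toolx [ 0.0022 -0.0014 -1.    ] yhead -75.41289656939236 zhead -165.41270469742952
```

>>> send_rows(moves=[[1, 0, 0, 0, 4], [1, 0, 0, 0, 3], [1, 0, 0, 0, 0]])

```text
t: 16.1
ee_pos: [0.46, -0.2192, 0.1289]
orientation: [2.152, 0.145, -2.148]
ft_force: [2.7, -0.8, 5.2]
width: 0.0146
```

```bash
python3 -c "
from h import *
rep()
"
```

```text
t 16.1 p [ 0.46   -0.2192  0.1289] w 0.014552049785205743 F [ 2.7015 -0.7674  5.17  ] Tq [-0.2329 -0.7501  0.0802]
q [-0.5359  0.414   1.85   -0.0002  0.8752  0.8993]
toolx [ 0.002  -0.0014 -1.    ] yhead -82.22408940376422 zhead -172.22392504209907
```

>>> send_rows(moves=[[1, 0, 0, 0, 3], [1, 0, 0, 0, 3], [1, 0, 0, 0, 0]])

```text
t: 16.35
ee_pos: [0.4599, -0.2192, 0.1287]
orientation: [2.206, 0.035, -2.202]
ft_force: [3.1, -3.1, 3.1]
width: 0.0148
```

```bash
python3 -c "
from h import *
rep()
"
```

```text
t 16.35 p [ 0.4599 -0.2192  0.1287] w 0.014822264763074135 F [ 3.1225 -3.1093  3.0613] Tq [-0.5526 -0.8543  0.0708]
q [-0.536   0.4142  1.8501 -0.0002  0.8751  1.0023]
toolx [ 0.0018 -0.0013 -1.    ] yhead -88.13145786665082 zhead -178.13132554495385
```

>>> send_rows(moves=[[1, 0, 0.02, -0.01, 4], [1, 0, 0.02, -0.01, 4], [1, 0, 0.01, 0, 4], [1, 0, 0, 0, 0]])

```text
t: 16.68
ee_pos: [0.4597, -0.2194, 0.1283]
orientation: [-2.13, 0.189, 2.128]
ft_force: [4.1, -1.7, -0.9]
width: 0.0146
```

```bash
python3 -c "
from h import *
rep()
"
```

```text
t 16.6833 p [ 0.4597 -0.2194  0.1283] w 0.014607481417500446 F [ 4.0584 -1.6667 -0.9172] Tq [-0.5697 -0.9871  0.0212]
q [-0.5367  0.4153  1.8498  0.0001  0.8756  1.2109]
toolx [ 0.0008 -0.0004 -1.    ] yhead -100.13131371071468 zhead 169.86869762511995
```

>>> send_rows(moves=[[1, 0, 0.01, -0.02, 5], [1, 0, 0.01, -0.02, 5], [1, 0, 0.01, -0.01, 5], [1, 0, 0, 0, 0]])

```text
t: 17.02
ee_pos: [0.4593, -0.2193, 0.1278]
orientation: [-1.977, 0.44, 1.981]
ft_force: [-0.2, -0.4, -2.9]
width: 0.0146
```

```bash
python3 -c "
from h import *
rep()
"
```

```text
t 17.0167 p [ 0.4593 -0.2193  0.1278] w 0.014588647049691166 F [-0.2151 -0.3565 -2.8983] Tq [-0.1995 -0.2178  0.0228]
q [-0.537   0.4164  1.8495 -0.0001  0.8774  1.4717]
toolx [-0.0015  0.0008 -1.    ] yhead -115.08771522629449 zhead 154.9122940832116
```

>>> send_rows(moves=[[1, 0.05, 0.01, 0, 5.5], [1, 0.05, 0.01, 0, 5.5]])

```text
t: 17.18
ee_pos: [0.4596, -0.2197, 0.1271]
orientation: [-1.862, 0.604, 1.862]
ft_force: [3.9, -0.5, -1.8]
width: 0.015
```

>>> send_rows(moves=[[1, 0, 0.01, 0, 5.5]])

```text
t: 17.27
ee_pos: [0.4596, -0.2199, 0.1271]
orientation: [-1.8, 0.682, 1.8]
ft_force: [2.1, -1.3, -2.4]
width: 0.0146
```

```bash
python3 v.py 9 side
```

```text
t 17.2667 p [ 0.4596 -0.2199  0.1271] w 0.014611873546090403 F [ 2.1297 -1.3458 -2.3564] Tq [-0.3641 -0.7033  0.1997]
q [-0.5376  0.4178  1.8496 -0.0002  0.8742  1.7573]
toolx [-0.0001 -0.0001 -1.    ] yhead -131.4837885111243 zhead 138.51621141085968
```

View pics/side9.png

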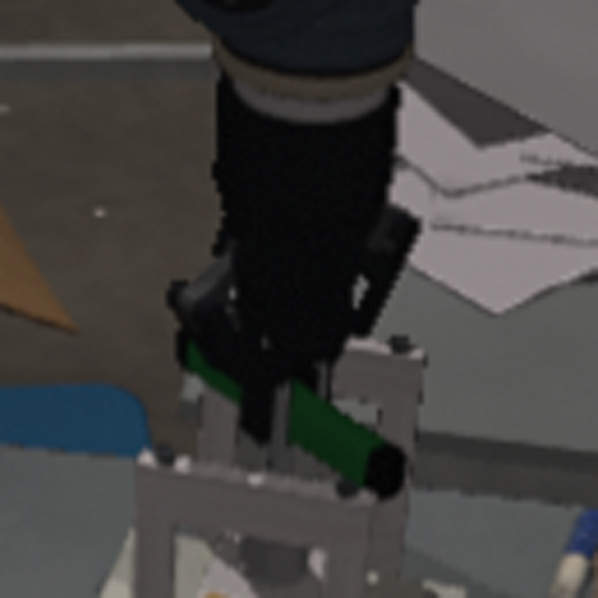

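>>> send_rows(moves=[[1, 0, 0, 0, 3]])

```text
t: 17.4
ee_pos: [0.4596, -0.2199, 0.1271]
orientation: [-1.769, 0.718, 1.77]
ft_force: [2.9, -2.6, -3.6]
width: 0.0145
```

>>> send_rows(moves=[[1, 0, 0, 0, 2]])

```text
t: 17.48
ee_pos: [0.4596, -0.2199, 0.1271]
orientation: [-1.745, 0.746, 1.746]
ft_force: [3.0, -1.5, -3.7]
width: 0.0148
```

```bash
python3 -c "
from h import *
rep()
"
```

```text
t 17.4833 p [ 0.4596 -0.2199  0.1271] w 0.014768727661664 F [ 3.0167 -1.465  -3.749 ] Tq [-0.4396 -0.6547  0.4565]
q [-0.5375  0.4178  1.8496 -0.0004  0.8744  1.8409]
toolx [-0.0003 -0.0002 -1.    ] yhead -136.25954316964075 zhead 133.74045531083405
```

>>> send_rows(moves=[[1, 0, 0, 0, 1.5]])

```text
t: 17.57
ee_pos: [0.4595, -0.2199, 0.1271]
orientation: [-1.729, 0.765, 1.729]
ft_force: [2.3, -1.5, -3.5]
width: 0.0146
```

```bash
python3 -c "
from h import *
rep()
"
```

```text
t 17.5667 p [ 0.4595 -0.2199  0.1271] w 0.014603057077906628 F [ 2.2501 -1.5215 -3.4867] Tq [-0.4511 -0.639   0.4593]
q [-0.5375  0.4178  1.8497 -0.0005  0.8744  1.8663]
toolx [-0.0004 -0.0002 -1.    ] yhead -137.71150515602716 zhead 132.2884926742669
```

>>> send_rows(moves=[[1, 0, 0, 0, -6], [1, 0, 0, 0, -6], [1, 0, 0, 0, 0], [1, -0.7, 0, 0, 0], [1, -1.5, 0, 0, 0], [1, 0, -0.01, 0, -6.7], [1, 0, -0.01, 0, -6.7], [1, 0, -0.01, 0, -6.7], [1, 0, -0.01, 0, -6.7], [1, 0, -0.01, 0, -6.7], [1, 0, -0.01, 0, -6.7], [1, 0, -0.01, 0, -6.7]])

```text
t: 18.57
ee_pos: [0.459, -0.2187, 0.1489]
orientation: [2.117, 0.209, -2.122]
ft_force: [0.6, -0.1, -2.0]
width: 0.0145
```

>>> send_rows(moves=[[1, 0, -0.01, 0, -6.7], [1, 0, -0.01, 0, -6.7], [1, 0, 0, 0, 0], [1, 0, 0, 0, 0]])

```text
t: 18.9
ee_pos: [0.4592, -0.2187, 0.149]
orientation: [1.989, 0.425, -1.992]
ft_force: [0.2, -0.9, -2.7]
width: 0.015
```

```bash
python3 v.py 10 ;  python3 -c "
from h import *
to([.4601,-.2191,.128],-65.9)
"
```

```text
t 18.9 p [ 0.4592 -0.2187  0.149 ] w 0.015032365068917234 F [ 0.2427 -0.9187 -2.7166] Tq [-0.0001 -0.0385  0.0378]
q [-0.5359  0.3837  1.8349 -0.0001  0.9247  0.6158]
toolx [-0.0015  0.0008 -1.    ] yhead -65.98576070600198 zhead -155.98568114112135
shift tool cm [ 2.11583996  0.05255653 -0.04403362]
turn -0.09472814034251087 or 179.9052718596575
```

View pics/side10.png

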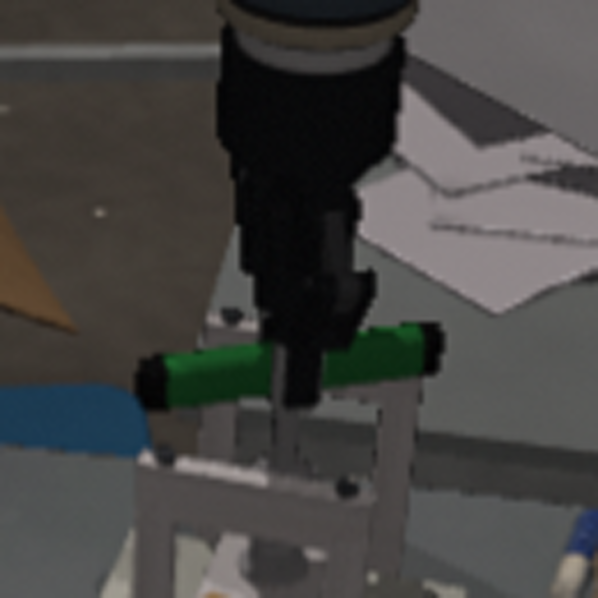

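>>> send_rows(moves=[[1, 0.5, 0.05, -0.05, 0], [1, 0.4, 0, 0, 0], [1, 0.3, 0, 0, 0], [1, 0.3, 0, 0, 0], [1, 0.2, 0, 0, 0], [1, 0, 0, 0, 0]])

```text
t: 19.5
ee_pos: [0.4606, -0.2192, 0.1322]
orientation: [1.989, 0.426, -1.988]
ft_force: [0.2, 0.4, 0.3]
width: 0.0147
```

```bash
python3 -c "
from h import *
rep();to([.4601,-.2191,.128],-65.9)
"
```

```text
t 19.5 p [ 0.4606 -0.2192  0.1322] w 0.01467154285483782 F [0.1975 0.3812 0.2576] Tq [ 0.1986 -0.0028 -0.0353]
q [-0.5356  0.4106  1.8447  0.0002  0.8862  0.6128]
toolx [ 0.0001  0.0001 -1.    ] yhead -65.8052072265859 zhead -155.80520767932617
shift tool cm [ 0.424  -0.0291  0.0394]
turn 0.09479277341409897 or -179.9052072265859
```

>>> send_rows(moves=[[1, 0.2, -0.02, 0.03, 0], [1, 0.2, 0, 0, 0], [1, 0, 0, 0, 0]])

```text
t: 19.75
ee_pos: [0.4607, -0.2193, 0.1292]
orientation: [1.989, 0.425, -1.987]
ft_force: [-2.1, 2.2, 10.1]
width: 0.0147
```

>>> send_rows(moves=[[1, 0, 0, 0, 4], [1, 0, 0, 0, 4], [1, 0, 0, 0, 2]])

```text
t: 20.0
ee_pos: [0.4606, -0.2194, 0.1291]
orientation: [2.092, 0.256, -2.09]
ft_force: [-2.1, 1.1, 9.9]
width: 0.0148
```

```bash
python3 -c "
from h import *
rep()
"
```

```text
t 20.0 p [ 0.4606 -0.2194  0.1291] w 0.014816342081690236 F [-2.0678  1.0648  9.8979] Tq [0.3701 0.2373 0.1838]
q [-0.5358  0.4151  1.8476  0.      0.8774  0.7907]
toolx [ 0.0014 -0.0008 -1.    ] yhead -76.00372220260947 zhead -166.00365173278553
```

>>> send_rows(moves=[[1, 0, 0, 0, 2]])

```text
t: 20.08
ee_pos: [0.4606, -0.2194, 0.1291]
orientation: [2.111, 0.223, -2.108]
ft_force: [-0.5, 1.8, 8.3]
width: 0.0148
```

```bash
python3 -c "
from h import *
rep()
"
```

```text
t 20.0833 p [ 0.4606 -0.2194  0.1291] w 0.01475324627182128 F [-0.4808  1.8081  8.3373] Tq [0.3357 0.2844 0.3368]
q [-0.5358  0.4151  1.8476 -0.0001  0.8774  0.8236]
toolx [ 0.0013 -0.0009 -1.    ] yhead -77.88423125329237 zhead -167.88415946245613
```

>>> send_rows(moves=[[1, 0, 0, 0, 2]])

```text
t: 20.17
ee_pos: [0.4606, -0.2194, 0.129]
orientation: [2.13, 0.188, -2.127]
ft_force: [-0.4, 0.8, 7.1]
width: 0.0145
```

```bash
python3 -c "
from h import *
rep()
"
```

```text
t 20.1667 p [ 0.4606 -0.2194  0.129 ] w 0.014541767828454276 F [-0.4332  0.825   7.0762] Tq [0.3104 0.1908 0.4199]
q [-0.5358  0.4152  1.8476 -0.0002  0.8773  0.8582]
toolx [ 0.0012 -0.0009 -1.    ] yhead -79.86109062617466 zhead -169.8610256909945
```

>>> send_rows(moves=[[1, 0, 0, 0, 2]])

```text
t: 20.25
ee_pos: [0.4605, -0.2194, 0.1289]
orientation: [2.148, 0.152, -2.146]
ft_force: [-0.5, 0.3, 5.2]
width: 0.0146
```

```bash
python3 -c "
from h import *
rep()
"
```

```text
t 20.25 p [ 0.4605 -0.2194  0.1289] w 0.014558568836158336 F [-0.5118  0.3094  5.1602] Tq [0.2377 0.1664 0.3481]
q [-0.5358  0.4153  1.8478 -0.0003  0.8771  0.893 ]
toolx [ 0.0012 -0.0009 -1.    ] yhead -81.85589976888879 zhead -171.8558369385722
```

>>> send_rows(moves=[[1, 0, 0, 0, 4], [1, 0, 0, 0, 4]])

```text
t: 20.42
ee_pos: [0.4605, -0.2195, 0.1287]
orientation: [2.222, 0.0, -2.219]
ft_force: [-0.1, -0.4, 1.1]
width: 0.0147
```

```bash
python3 v.py 11 side
```

```text
t 20.4167 p [ 0.4605 -0.2195  0.1287] w 0.014672451515180386 F [-0.0714 -0.4288  1.0936] Tq [-0.113  -0.0331  0.295 ]
q [-0.5358  0.4157  1.8479 -0.0004  0.8767  1.0342]
toolx [ 0.001 -0.001 -1.   ] yhead -89.94069819489975 zhead -179.94064466326955
```

View pics/side11.png

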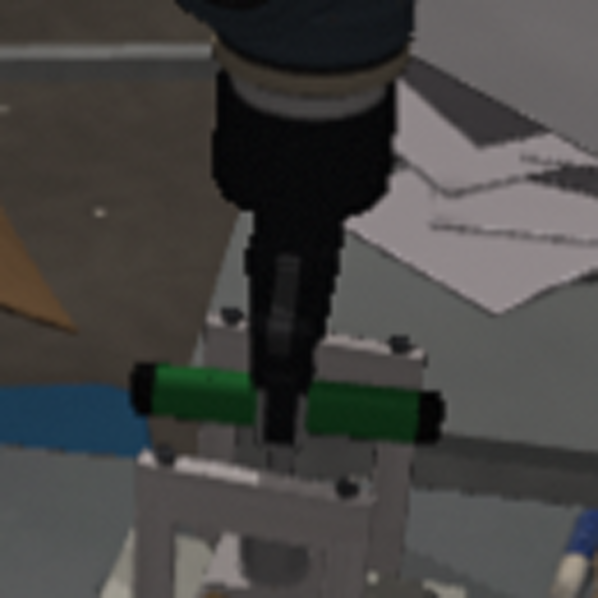

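```bash
python3 -c "
from h import *
import pickle
def hd(n,a,b,z):
    e=pickle.load(open('side%s.pkl'%n,'rb'))
    A,B=[at_z(e,310+x/4.6-.5,80+y/4.6-.5,z) for x,y in (a,b)]
    v=A-B; print(n,A,B,(A+B)/2,np.degrees(np.arctan2(v[1],v[0])),np.linalg.norm(v))
hd(11,(143,390),(430,417),.1447)
hd(9,(195,350),(382,473),.143)
hd(8,(150,420),(425,383),.145)
hd(5,(145,410),(432,400),.145)
hd(10,(153,383),(432,347),.165)
"
```

```text
11 [ 0.52390268 -0.21715597  0.1447    ] [ 0.39526508 -0.22011825  0.1447    ] [ 0.45958388 -0.21863711  0.1447    ] 1.3191801508196426 0.12867170129006106
9 [ 0.50565042 -0.25675585  0.143     ] [ 0.41301261 -0.17585834  0.143     ] [ 0.45933152 -0.21630709  0.143     ] -41.129627507507614 0.1229885051629497
8 [ 0.51720972 -0.19386213  0.145     ] [ 0.39922525 -0.24647108  0.145     ] [ 0.45821749 -0.2201666   0.145     ] 24.03196136282784 0.1291821837025442
5 [ 0.52056227 -0.2011738   0.145     ] [ 0.39523529 -0.23333472  0.145     ] [ 0.45789878 -0.21725426  0.145     ] 14.392460566823614 0.1293876954056284
10 [ 0.51640476 -0.19339374  0.165     ] [ 0.39800856 -0.24562998  0.165     ] [ 0.45720666 -0.21951186  0.165     ] 23.807004695560668 0.1294074365193304
```

>>> send_rows(moves=[[1, 0, 0, 0, 5], [1, 0.02, 0.01, 0, 5], [1, 0.02, 0.01, 0, 5], [1, 0.02, 0.01, 0, 5]])

```text
t: 20.8
ee_pos: [0.46, -0.2194, 0.1274]
orientation: [-2.032, 0.357, 2.032]
ft_force: [-0.2, -0.1, -2.6]
width: 0.015
```

```bash
python3 -c "
from h import *
rep()
"
```

```text
t 20.8 p [ 0.46   -0.2194  0.1274] w 0.015049890112155325 F [-0.2398 -0.1024 -2.555 ] Tq [0.0418 0.0237 0.0371]
q [-0.5365  0.4175  1.849   0.      0.8753  1.3824]
toolx [-0.0002  0.0001 -1.    ] yhead -109.94856529298222 zhead 160.0514352720183
```

>>> send_rows(moves=[[1, 0.02, 0.01, 0, 5], [1, 0.02, 0.01, 0, 5], [1, 0.02, 0.01, 0, 5]])

```text
t: 21.05
ee_pos: [0.4599, -0.2198, 0.1268]
orientation: [-1.873, 0.59, 1.873]
ft_force: [1.0, 0.2, -3.1]
width: 0.0146
```

```bash
python3 -c "
from h import *
rep()
"
```

```text
t 21.05 p [ 0.4599 -0.2198  0.1268] w 0.014598680704660435 F [ 0.9778  0.1537 -3.1385] Tq [-0.1725 -0.17    0.0287]
q [-0.5371  0.4186  1.8493 -0.      0.8737  1.6436]
toolx [-0. -0. -1.] yhead -124.94753490829325 zhead 145.05246504439194
```

>>> send_rows(moves=[[1, 0, 0.01, 0, 4], [1, 0, 0, 0, 4]])

```text
t: 21.22
ee_pos: [0.4599, -0.22, 0.1268]
orientation: [-1.784, 0.701, 1.784]
ft_force: [1.0, -0.6, -3.0]
width: 0.0144
```

```bash
python3 -c "
from h import *
rep()
"
```

```text
t 21.2167 p [ 0.4599 -0.22    0.1268] w 0.014429360191105233 F [ 1.0112 -0.5714 -2.9877] Tq [-0.2982 -0.2128  0.3223]
q [-0.5374  0.4185  1.8492 -0.0003  0.8736  1.7822]
toolx [ 0.0001 -0.0003 -1.    ] yhead -132.88622105956873 zhead 137.11378183502393
```

>>> send_rows(moves=[[1, 0, 0, 0, 4]])

```text
t: 21.3
ee_pos: [0.4599, -0.22, 0.1268]
orientation: [-1.739, 0.754, 1.739]
ft_force: [0.5, -1.2, -2.9]
width: 0.0143
```

```bash
python3 v.py 12 side
```

```text
t 21.3 p [ 0.4599 -0.22    0.1268] w 0.014253447047401164 F [ 0.4719 -1.1622 -2.8811] Tq [-0.2494 -0.1162  0.5058]
q [-0.5373  0.4185  1.8492 -0.0006  0.8737  1.8516]
toolx [-0.0001 -0.0005 -1.    ] yhead -136.8526423561879 zhead 133.1473638752343
```

View pics/side12.png

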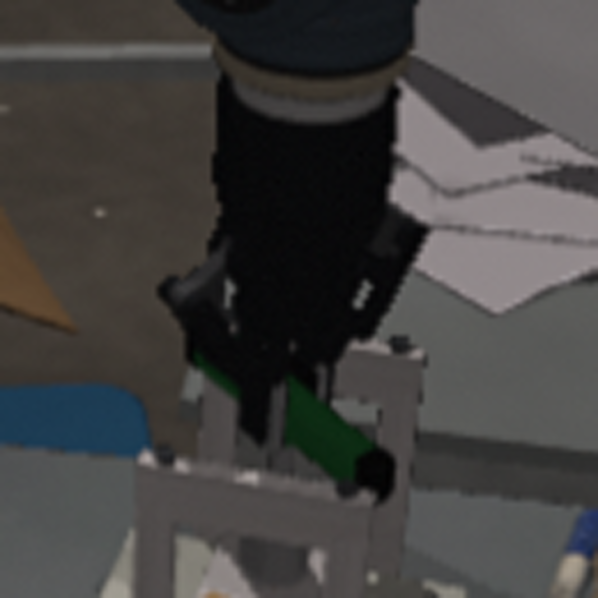

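>>> send_rows(moves=[[1, 0, 0, 0, -5], [1, 0, 0, 0, -5], [1, 0, 0, 0, 0], [1, -0.5, 0, 0, 0], [1, -1.0, 0, 0, 0], [1, -2.0, 0, 0, 0], [1, -2.5, 0, 0, 0], [1, -2.5, 0, 0, 0], [1, -2.3, 0, 0, 0], [1, 0, 0, 0, 0]])

```text
t: 22.18
ee_pos: [0.4612, -0.2205, 0.2396]
orientation: [-1.858, 0.619, 1.846]
ft_force: [1.1, -0.8, -2.4]
width: 0.0145
```

```bash
python3 -c "
from h import *
rep();to([.47,-.03,.235])
"
```

```text
t 22.1833 p [ 0.4612 -0.2205  0.2396] w 0.014493186067446602 F [ 1.0772 -0.7816 -2.4316] Tq [-0.0107 -0.0423 -0.0216]
q [-0.5371  0.2682  1.7447  0.0001  1.1223  1.6772]
toolx [ 0.0055 -0.0032 -1.    ] yhead -126.87467078284854 zhead 143.12505292488797
shift tool cm [  0.4046 -15.7663  10.7352]
```

>>> send_rows(moves=[[1, 0, -2.6, 1.8, 0], [1, 0, -3.3, 2.25, 0], [1, 0, -3.3, 2.25, 0], [1, 0, -3.3, 2.25, 0], [1, 0, -2.6, 1.8, 0], [1, 0, 0, 0, 0]])

```text
t: 22.68
ee_pos: [0.4666, -0.0325, 0.2344]
orientation: [-1.852, 0.613, 1.856]
ft_force: [0.1, -0.5, -2.5]
width: 0.0148
```

```bash
cat > w.py <<'E'
from h import *
import pickle,sys
rep()
d=grab('top','topfull%s.png'%sys.argv[1]); pickle.dump(d,open('topm.pkl','wb'))
im=d['pixels'][240:285,380:425,::-1]
cv2.imwrite('pics/nose%s.png'%sys.argv[1],cv2.resize(im,None,fx=13,fy=13,interpolation=cv2.INTER_LANCZOS4))
E
python3 w.py 2
```

```text
t 22.6833 p [ 0.4666 -0.0325  0.2344] w 0.014814781121592641 F [ 0.1199 -0.5151 -2.5278] Tq [ 0.0252 -0.0197  0.0134]
q [-0.1698  0.1976  1.8504  0.0014  1.0954  2.0402]
toolx [-0.0016  0.0016 -1.    ] yhead -126.66196053545028 zhead 143.33807926953602
```

View pics/nose2.png

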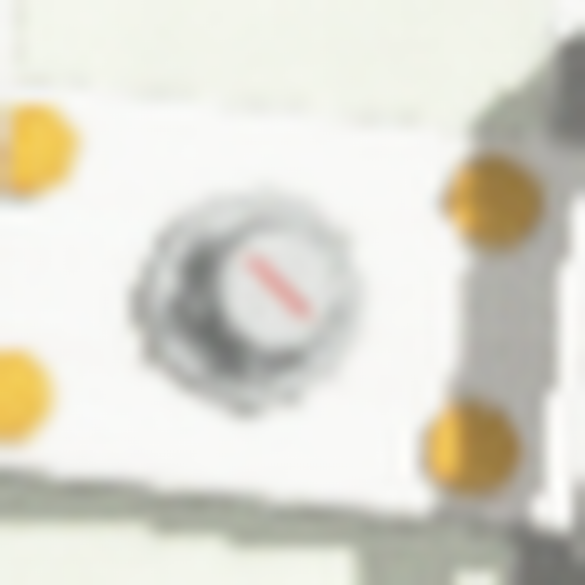

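```bash
cat > mk.py <<'E'
from h import *
import pickle,sys
def mark(fn,v=0):
    d=pickle.load(open(fn,'rb')); I=d['pixels'].astype(float)
    y0,y1,x0,x1=252,272,392,412
    S=I[y0:y1,x0:x1]; red=S[...,0]-(S[...,1]+S[...,2])/2
    red=red-np.median(red)
    if v: print(np.round(red[2:18,2:18]).astype(int))
    ys,xs=np.mgrid[y0:y1,x0:x1]; w=np.clip(red-8,0,None)
    c=np.array([(w*xs).sum(),(w*ys).sum()])/w.sum()
    M=np.cov(np.stack([xs.ravel(),ys.ravel()]),aweights=w.ravel())
    e,V=np.linalg.eigh(M); u=V[:,1]
    A=at_z(d,*(c+3*u),.074);B=at_z(d,*(c-3*u),.074);h=np.degrees(np.arctan2(*(A-B)[[1,0]]))
    print(fn,'c',c,at_z(d,*c,.074),'heading mod 180',h%180-180,'eig',e)
for f in sys.argv[1:]: mark(f)
E
python3 mk.py top.pkl topm.pkl
```

```text
top.pkl c [401.26752336 261.53971963] [ 0.45860213 -0.21966365  0.074     ] heading mod 180 -41.98101100941096 eig [0.34175422 3.48762162]
topm.pkl c [400.98015267 261.62442748] [ 0.45844195 -0.21909672  0.074     ] heading mod 180 -136.37523068761928 eig [0.26119696 3.11457445]
```

>>> send_rows(moves=[[1, 0, 0, 0, -7], [1, 0, 0, 0, -7], [1, 0, 0, 0, -7], [1, 0, 0, 0, -7], [1, 0, 0, 0, -7], [1, 0, 0, 0, -7], [1, 0, 0, 0, -7], [1, 0, 0, 0, -7], [1, 0, 0, 0, -7], [1, 0, 0, 0, -6.7], [1, 0, 0, 0, 0]])

```text
t: 23.65
ee_pos: [0.4671, -0.0377, 0.2345]
orientation: [1.892, 0.563, -1.894]
ft_force: [-0.1, 0.6, -1.8]
width: 0.0149
```

```bash
python3 -c "
from h import *
rep();to([.4599,-.2191,.235],-57)
"
```

```text
t 23.65 p [ 0.4671 -0.0377  0.2345] w 0.01490090798317191 F [-0.0652  0.6295 -1.8303] Tq [ 0.0264 -0.0067 -0.0196]
q [-0.1798  0.1987  1.8486 -0.0002  1.0954  0.8131]
toolx [-0.0011  0.     -1.    ] yhead -56.882232150916565 zhead -146.88219844445456
shift tool cm [-0.0471 14.8062 10.5124]
turn 0.1177678490834353 or -179.88223215091656
```

>>> send_rows(moves=[[1, 0, 2.4, 1.7, 0], [1, 0, 3.3, 2.35, 0], [1, 0, 3.3, 2.35, 0], [1, 0, 3.3, 2.35, 0], [1, 0, 2.5, 1.75, 0], [1, 0, 0, 0, 0], [1, 2.5, 0, 0, 0], [1, 2.5, 0, 0, 0], [1, 2.5, 0, 0, 0], [1, 1.2, 0, 0, 0], [1, 0, 0, 0, 0], [1, 0, 0, 0, 0]])

```text
t: 24.65
ee_pos: [0.4594, -0.2183, 0.1478]
orientation: [1.897, 0.558, -1.899]
ft_force: [-0.0, 0.6, -1.6]
width: 0.0147
```

```bash
python3 -c "
from h import *
rep();to([.4599,-.2191,.128],-57)
"
```

```text
t 24.65 p [ 0.4594 -0.2183  0.1478] w 0.014664323513937287 F [-0.018   0.6427 -1.5989] Tq [ 0.0521 -0.0227 -0.0061]
q [-0.5352  0.3852  1.8362 -0.      0.9216  0.4644]
toolx [-0.0012  0.0007 -1.    ] yhead -57.27156833238129 zhead -147.27152459962002
shift tool cm [ 1.9836  0.0994 -0.0031]
turn -0.2715683323812925 or 179.72843166761868
```

>>> send_rows(moves=[[1, 0.4, 0.08, 0, 0], [1, 0.4, 0, 0, 0], [1, 0.4, 0, 0, 0], [1, 0.3, 0, 0, 0], [1, 0, 0, 0, 0]])

```text
t: 25.07
ee_pos: [0.4601, -0.2188, 0.1327]
orientation: [1.896, 0.56, -1.895]
ft_force: [1.4, -0.1, -3.3]
width: 0.0145
```

```bash
python3 -c "
from h import *
rep();to([.4599,-.2191,.128],-57)
"
```

```text
t 25.0667 p [ 0.4601 -0.2188  0.1327] w 0.014483764873039873 F [ 1.3734 -0.0757 -3.2714] Tq [ 0.0083 -0.2286  0.0964]
q [-0.5353  0.409   1.8458  0.0001  0.8868  0.4612]
toolx [ 0.0001  0.0001 -1.    ] yhead -57.10213294963829 zhead -147.10213319172587
shift tool cm [0.4724 0.0103 0.0353]
turn -0.10213294963830322 or 179.8978670503617
```

>>> send_rows(moves=[[1, 0.2, 0, 0, 0], [1, 0.2, 0, 0, 0], [1, 0, 0, 0, 0]])

```text
t: 25.32
ee_pos: [0.4602, -0.2189, 0.1289]
orientation: [1.896, 0.56, -1.895]
ft_force: [1.1, 0.9, -3.5]
width: 0.0146
```

```bash
cat > r.py <<'E'
from h import *
s,p,M=pose();h=np.degrees(np.arctan2(M[1,1],M[0,1]))+90
print('t %.2f'%s['t'],'head %.1f'%h,'p',np.round(p,4),'F',np.round(s['ft_force'],1),'T',np.round(s['torque'],2))
E
python3 r.py
```

```text
t 25.32 head 32.9 p [ 0.4602 -0.2189  0.1289] F [ 1.1  0.9 -3.5] T [-0.06 -0.26 -0.03]
```

>>> send_rows(moves=[[1, 0, 0, 0, 4]])

```text
t: 25.4
ee_pos: [0.4603, -0.2189, 0.1291]
orientation: [1.938, 0.5, -1.938]
ft_force: [1.3, 1.3, -3.3]
width: 0.0144
```

```bash
python3 r.py
```

```text
t 25.40 head 29.0 p [ 0.4603 -0.2189  0.1291] F [ 1.3  1.3 -3.3] T [-0.01 -0.28  0.08]
```

>>> send_rows(moves=[[1, 0, 0, 0, 3]])

```text
t: 25.48
ee_pos: [0.4603, -0.219, 0.1291]
orientation: [1.972, 0.45, -1.972]
ft_force: [2.2, 0.7, -3.7]
width: 0.0143
```

```bash
python3 r.py
```

```text
t 25.48 head 25.7 p [ 0.4603 -0.219   0.1291] F [ 2.2  0.7 -3.7] T [-0.11 -0.36  0.21]
```

>>> send_rows(moves=[[1, 0, 0, 0, 3]])

```text
t: 25.57
ee_pos: [0.4603, -0.219, 0.1291]
orientation: [2.003, 0.403, -2.003]
ft_force: [1.5, -0.6, -5.6]
width: 0.0148
```

```bash
python3 r.py
```

```text
t 25.57 head 22.8 p [ 0.4603 -0.219   0.1291] F [ 1.5 -0.6 -5.6] T [-0.14 -0.41  0.28]
```

>>> send_rows(moves=[[1, 0.01, 0, 0, 3]])

```text
t: 25.65
ee_pos: [0.4603, -0.219, 0.129]
orientation: [2.034, 0.354, -2.033]
ft_force: [2.3, -1.0, -4.0]
width: 0.0149
```

```bash
python3 r.py
```

```text
t 25.65 head 19.8 p [ 0.4603 -0.219   0.129 ] F [ 2.3 -1.  -4. ] T [-0.17 -0.39  0.18]
```

>>> send_rows(moves=[[1, 0.01, 0, 0, 3]])

```text
t: 25.73
ee_pos: [0.4603, -0.219, 0.1289]
orientation: [2.064, 0.304, -2.063]
ft_force: [1.7, -0.4, -3.2]
width: 0.0147
```

```bash
python3 r.py
```

```text
t 25.73 head 16.8 p [ 0.4603 -0.219   0.1289] F [ 1.7 -0.4 -3.2] T [-0.24 -0.37  0.19]
```

>>> send_rows(moves=[[1, 0.01, 0, 0, 3]])

```text
t: 25.82
ee_pos: [0.4604, -0.2191, 0.1289]
orientation: [2.094, 0.253, -2.093]
ft_force: [1.5, -0.9, -2.6]
width: 0.0151
```

```bash
python3 r.py
```

```text
t 25.82 head 13.8 p [ 0.4604 -0.2191  0.1289] F [ 1.5 -0.9 -2.6] T [-0.2  -0.26  0.39]
```

>>> send_rows(moves=[[1, 0.01, 0, 0, 3]])

```text
t: 25.9
ee_pos: [0.4604, -0.2191, 0.1289]
orientation: [2.123, 0.2, -2.122]
ft_force: [0.7, -1.3, -2.1]
width: 0.0145
```

```bash
python3 r.py
```

```text
t 25.90 head 10.8 p [ 0.4604 -0.2191  0.1289] F [ 0.7 -1.3 -2.1] T [-0.22 -0.15  0.44]
```

>>> send_rows(moves=[[1, 0, 0, 0, 1.5], [1, 0, 0, 0, 0], [1, 0, 0, 0, 0], [1, 0, 0, 0, 0]])

```text
t: 26.23
ee_pos: [0.4604, -0.2191, 0.1289]
orientation: [2.136, 0.176, -2.134]
ft_force: [1.7, -1.7, -1.9]
width: 0.0146
```

```bash
python3 r.py
```

```text
t 26.23 head 9.5 p [ 0.4604 -0.2191  0.1289] F [ 1.7 -1.7 -1.9] T [-0.36 -0.27  0.23]
```

>>> send_rows(moves=[[1, 0, 0, 0, -2.5], [1, 0, 0, 0, 0]])

```text
t: 26.4
ee_pos: [0.4603, -0.2191, 0.1289]
orientation: [2.111, 0.222, -2.11]
ft_force: [1.2, -2.5, -0.8]
width: 0.0145
```

```bash
python3 r.py
```

```text
t 26.40 head 12.0 p [ 0.4603 -0.2191  0.1289] F [ 1.2 -2.5 -0.8] T [-0.35 -0.26 -0.12]
```

>>> send_rows(moves=[[1, 0, 0, 0, 1], [1, -0.3, 0, 0, 0], [1, -0.6, 0, 0, 0], [1, -0.8, 0, 0, 0], [1, -1.5, 0, 0, 0], [1, -2.5, 0, 0, 0], [1, -2.5, 0, 0, 0], [1, -2.4, 0, 0, 0], [1, 0, 0, 0, 0]])

```text
t: 27.15
ee_pos: [0.4614, -0.2195, 0.2394]
orientation: [2.126, 0.198, -2.115]
ft_force: [-0.3, -1.5, -1.8]
width: 0.0147
```

```bash
python3 r.py; python3 -c "
from h import *
to([.475,.0,.235],-94.2)
"
```

```text
t 27.15 head 10.9 p [ 0.4614 -0.2195  0.2394] F [-0.3 -1.5 -1.8] T [-0.02 -0.03  0.01]
shift tool cm [  0.38170191 -21.29848267  -5.47207634]
turn 15.066831162720575 or -164.93316883727942
```

>>> send_rows(moves=[[1, 0, -2.8, -0.7, 0], [1, 0, -3.9, -1.0, 0], [1, 0, -3.9, -1.0, 0], [1, 0, -3.9, -1.0, 0], [1, 0, -3.9, -1.0, 0], [1, 0, -2.8, -0.75, 0], [1, 0, 0, 0, 5], [1, 0, 0, 0, 5], [1, 0, 0, 0, 5]])

```text
t: 27.9
ee_pos: [0.4728, 0.0004, 0.2341]
orientation: [-2.181, 0.082, 2.185]
ft_force: [1.0, -1.1, -2.2]
width: 0.0146
```

```bash
python3 w.py 3; python3 mk.py topm.pkl
```

```text
t 27.9 p [0.4728 0.0004 0.2341] w 0.014620742712832454 F [ 1.0267 -1.1013 -2.2462] Tq [ 0.0442 -0.0357  0.0024]
q [-0.0977  0.2074  1.8388  0.0002  1.0972  1.548 ]
toolx [-0.0018  0.0003 -1.    ] yhead -94.29594078317535 zhead 175.7040775909892
topm.pkl c [401.07616361 261.77856135] [ 0.45814222 -0.21927586  0.074     ] heading mod 180 -140.6185307770377 eig [0.27959696 3.06659484]
```

View pics/nose3.png

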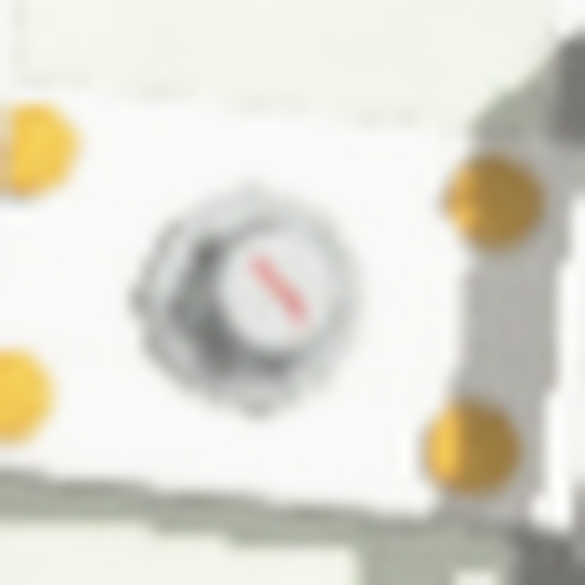

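View pics/topfull3.png

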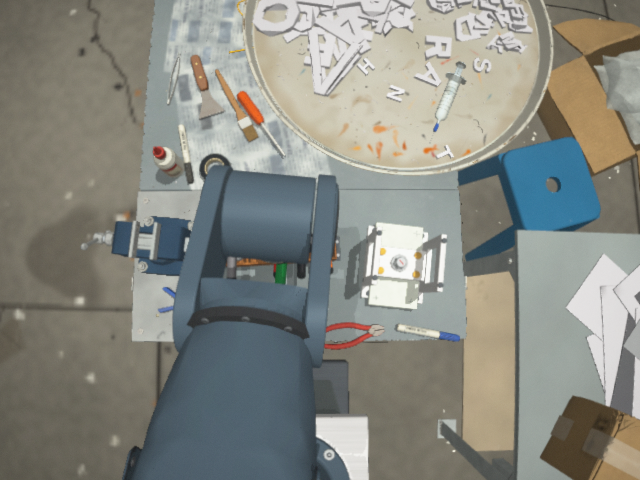

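>>> send_rows(moves=[[1, 0, 0, 0, -7], [1, 0, 0, 0, -7], [1, 0, 0, 0, -7], [1, 0, 0, 0, -7], [1, 0, 0, 0, 0], [1, 0, 0, 0, 0]])

```text
t: 28.45
ee_pos: [0.4731, -0.0004, 0.2344]
orientation: [1.992, 0.419, -1.994]
ft_force: [-0.4, -0.1, -2.6]
width: 0.0147
```

```bash
python3 r.py; python3 -c "
from h import *
to([.4602,-.2190,.235],-66)
"
```

```text
t 28.45 head 23.7 p [ 4.731e-01 -4.000e-04  2.344e-01] F [-0.4 -0.1 -2.6] T [0.03 0.01 0.04]
shift tool cm [-0.06580987 19.49044085  9.9817391 ]
turn -0.26453839976534255 or 179.73546160023466
```

>>> send_rows(moves=[[1, 0, 2.4, 1.2, 0], [1, 0, 3.6, 1.85, 0], [1, 0, 3.6, 1.85, 0], [1, 0, 3.6, 1.85, 0], [1, 0, 3.6, 1.85, 0], [1, 0, 2.7, 1.35, 0], [1, 2, 0, 0, 0], [1, 3, 0, 0, 0], [1, 2.5, 0, 0, 0], [1, 1.2, 0, 0, 0], [1, 0, 0, 0, 0], [1, 0, 0, 0, 0]])

```text
t: 29.45
ee_pos: [0.4614, -0.2189, 0.1476]
orientation: [1.992, 0.42, -1.994]
ft_force: [-0.4, -0.1, -1.4]
width: 0.0145
```

```bash
python3 r.py; python3 -c "
from h import *
to([.4602,-.2190,.128],-66)
"; python3 v.py 13 side
```

```text
t 29.45 head 23.8 p [ 0.4614 -0.2189  0.1476] F [-0.4 -0.1 -1.4] T [ 0.03 -0.01 -0.04]
shift tool cm [ 1.95821769 -0.04104634  0.11501093]
turn -0.22915541369070525 or 179.7708445863093
t 29.45 p [ 0.4614 -0.2189  0.1476] w 0.014451887612548186 F [-0.432  -0.1332 -1.4143] Tq [ 0.0273 -0.0129 -0.0422]
q [-0.5342  0.389   1.8311  0.0001  0.9227  0.6217]
toolx [-0.001   0.0006 -1.    ] yhead -66.22915541369069 zhead -156.2291212059422
```

View pics/side13.png

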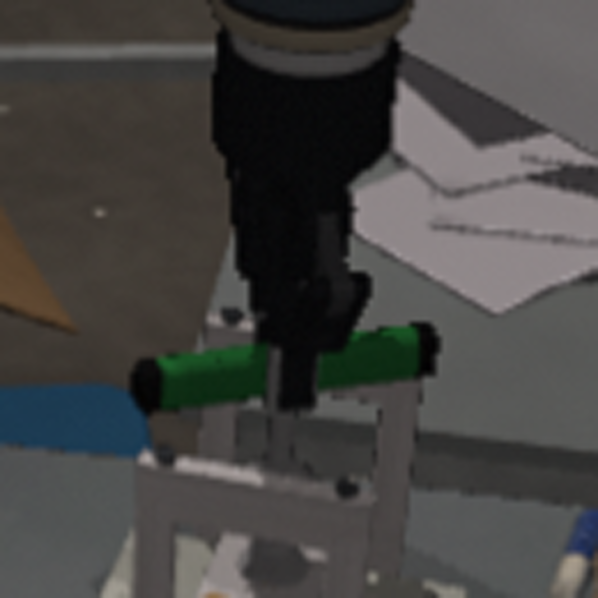

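>>> send_rows(moves=[[1, 0.4, -0.03, 0.1, 0], [1, 0.4, 0, 0, 0], [1, 0.4, 0, 0, 0], [1, 0.3, 0, 0, 0], [1, 0, 0, 0, 0]])

```text
t: 29.92
ee_pos: [0.4604, -0.219, 0.1322]
orientation: [1.991, 0.422, -1.992]
ft_force: [0.0, -0.4, -3.0]
width: 0.0147
```

```bash
python3 r.py
```

```text
t 29.92 head 23.9 p [ 0.4604 -0.219   0.1322] F [ 0.  -0.4 -3. ] T [-0.03 -0.13 -0.04]
```

>>> send_rows(moves=[[1, 0.2, 0, 0, 0], [1, 0.2, 0, 0, 0], [1, 0, 0, 0, 0]])

```text
t: 30.17
ee_pos: [0.4605, -0.2191, 0.1284]
orientation: [1.991, 0.422, -1.992]
ft_force: [0.7, -0.3, -4.0]
width: 0.0148
```

```bash
python3 r.py
```

```text
t 30.17 head 23.9 p [ 0.4605 -0.2191  0.1284] F [ 0.7 -0.3 -4. ] T [ 0.01 -0.06 -0.08]
```

>>> send_rows(moves=[[1, 0, 0, 0, 4], [1, 0, 0, 0, 4], [1, 0, 0, 0, 0]])

```text
t: 30.42
ee_pos: [0.4605, -0.2192, 0.1286]
orientation: [2.074, 0.287, -2.074]
ft_force: [0.9, -0.8, -4.0]
width: 0.0146
```

```bash
python3 r.py
```

```text
t 30.42 head 15.7 p [ 0.4605 -0.2192  0.1286] F [ 0.9 -0.8 -4. ] T [-0.08 -0.1   0.03]
```

>>> send_rows(moves=[[1, 0, 0, 0, 3], [1, 0, 0, 0, 0]])

```text
t: 30.58
ee_pos: [0.4605, -0.2192, 0.1286]
orientation: [2.102, 0.238, -2.102]
ft_force: [0.3, -1.0, -3.8]
width: 0.0144
```

```bash
python3 r.py
```

```text
t 30.58 head 12.9 p [ 0.4605 -0.2192  0.1286] F [ 0.3 -1.  -3.8] T [-0.18  0.01  0.2 ]
```

>>> send_rows(moves=[[1, 0, 0, 0, 3], [1, 0, 0, 0, 0]])

```text
t: 30.75
ee_pos: [0.4606, -0.2192, 0.1287]
orientation: [2.13, 0.186, -2.13]
ft_force: [0.8, -0.3, -4.2]
width: 0.0146
```

```bash
python3 r.py
```

```text
t 30.75 head 10.0 p [ 0.4606 -0.2192  0.1287] F [ 0.8 -0.3 -4.2] T [-0.24 -0.03  0.22]
```

>>> send_rows(moves=[[1, 0, 0, 0, 2], [1, 0, 0, 0, 0]])

```text
t: 30.92
ee_pos: [0.4606, -0.2192, 0.1287]
orientation: [2.149, 0.15, -2.149]
ft_force: [-1.1, -1.2, -3.8]
width: 0.0143
```

```bash
python3 r.py
```

```text
t 30.92 head 8.0 p [ 0.4606 -0.2192  0.1287] F [-1.1 -1.2 -3.8] T [-0.27 -0.01  0.24]
```

>>> send_rows(moves=[[1, 0, 0, 0, 2], [1, 0, 0, 0, 0]])

```text
t: 31.08
ee_pos: [0.4606, -0.2192, 0.1287]
orientation: [2.167, 0.114, -2.167]
ft_force: [-0.7, -1.2, -4.3]
width: 0.0148
```

```bash
python3 r.py
```

```text
t 31.08 head 6.0 p [ 0.4606 -0.2192  0.1287] F [-0.7 -1.2 -4.3] T [-0.33 -0.    0.31]
```

>>> send_rows(moves=[[1, 0, 0, 0, 3], [1, 0, 0, 0, 3], [1, 0, 0, 0, 0]])

```text
t: 31.33
ee_pos: [0.4606, -0.2193, 0.1287]
orientation: [-2.221, 0.002, 2.221]
ft_force: [0.4, -3.2, -3.1]
width: 0.0149
```

```bash
python3 v.py 14 side
```

```text
t 31.3333 p [ 0.4606 -0.2193  0.1287] w 0.014855103290490581 F [ 0.4077 -3.1603 -3.1263] Tq [-0.5121  0.0638 -0.0379]
q [-0.5355  0.416   1.8472 -0.0001  0.8782  1.0365]
toolx [ 0.0001 -0.0002 -1.    ] yhead -90.06953071784058 zhead 179.93047065010072
```

View pics/side14.png

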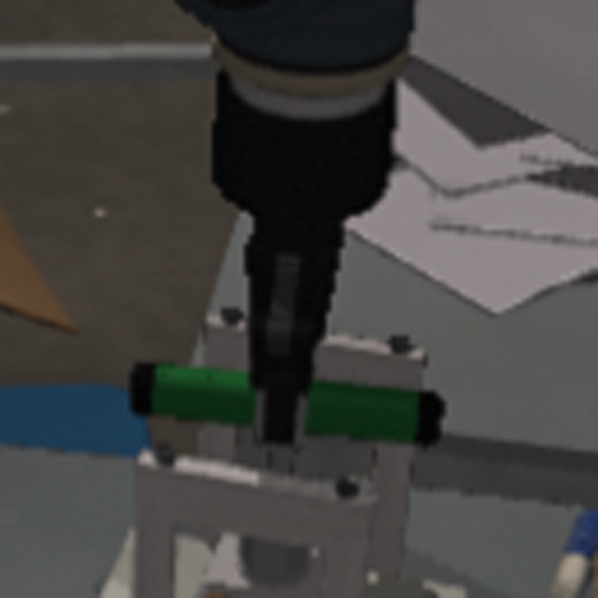

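>>> send_rows(moves=[[1, 0, 0, 0, 6], [1, 0, 0.01, 0, 6], [1, 0, 0.01, 0, 6], [1, 0, 0.01, 0, 6], [1, 0, 0.01, 0, 6], [1, 0, 0.01, 0, 5], [1, 0, 0, 0, 0]])

```text
t: 31.97
ee_pos: [0.4604, -0.2197, 0.1288]
orientation: [-1.871, 0.592, 1.871]
ft_force: [-1.5, -1.8, -2.4]
width: 0.0143
```

```bash
python3 r.py
```

```text
t 31.97 head -35.1 p [ 0.4604 -0.2197  0.1288] F [-1.5 -1.8 -2.4] T [-0.31  0.14 -0.  ]
```

>>> send_rows(moves=[[1, 0, 0, 0, 4], [1, 0, 0, 0, 4], [1, 0, 0, 0, 0]])

```text
t: 32.22
ee_pos: [0.4603, -0.2198, 0.1288]
orientation: [-1.783, 0.702, 1.784]
ft_force: [-1.5, -2.9, -1.0]
width: 0.0145
```

```bash
python3 r.py
```

```text
t 32.22 head -43.0 p [ 0.4603 -0.2198  0.1288] F [-1.5 -2.9 -1. ] T [-0.75  0.39  0.11]
```

>>> send_rows(moves=[[1, 0, 0, 0, 3], [1, 0, 0, 0, 1.5], [1, 0, 0, 0, 0], [1, 0, 0, 0, 0]])

```text
t: 32.55
ee_pos: [0.4603, -0.2198, 0.1287]
orientation: [-1.734, 0.76, 1.734]
ft_force: [-2.3, -3.8, -1.2]
width: 0.0149
```

```bash
python3 r.py
```

```text
t 32.55 head -47.3 p [ 0.4603 -0.2198  0.1287] F [-2.3 -3.8 -1.2] T [-0.93  0.55  0.27]
```

>>> send_rows(moves=[[1, -0.3, 0, 0, 0], [1, -0.6, 0, 0, 0], [1, -0.8, 0, 0, 0], [1, -1.5, 0, 0, 0], [1, -2.5, 0, 0, 0], [1, -2.5, 0, 0, 0], [1, -2.4, 0, 0, 0], [1, 0, 0, 0, 0]])

```text
t: 33.22
ee_pos: [0.4623, -0.2201, 0.24]
orientation: [-1.739, 0.762, 1.724]
ft_force: [0.3, -1.1, -1.3]
width: 0.0144
```

```bash
python3 r.py; python3 -c "
from h import *
to([.475,.0,.235],-94.2)
"
```

```text
t 33.22 head -47.5 p [ 0.4623 -0.2201  0.24  ] F [ 0.3 -1.1 -1.3] T [ 0.01 -0.04  0.02]
shift tool cm [  0.43791631 -15.80887396  15.37280044]
turn -43.30073969848047 or 136.69926030151953
```

>>> send_rows(moves=[[1, 0, -2.0, 1.9, 0], [1, 0, -2.85, 2.8, 0], [1, 0, -2.85, 2.8, 0], [1, 0, -2.85, 2.8, 0], [1, 0, -2.85, 2.8, 0], [1, 0, -2.4, 2.3, 0], [1, 0, 0, 0, -6.2], [1, 0, 0, 0, -6.2], [1, 0, 0, 0, -6.2], [1, 0, 0, 0, -6.2], [1, 0, 0, 0, -6.2], [1, 0, 0, 0, -6.2]])

```text
t: 34.22
ee_pos: [0.4729, 0.0011, 0.2345]
orientation: [-2.129, 0.185, 2.13]
ft_force: [0.1, 0.7, -3.1]
width: 0.0147
```

```bash
python3 w.py 4; python3 mk.py topm.pkl; python3 r.py
```

```text
t 34.2167 p [0.4729 0.0011 0.2345] w 0.014713436771047207 F [ 0.1381  0.6646 -3.0534] Tq [-0.0407  0.0404  0.0235]
q [-0.0966  0.2064  1.8388  0.001   1.0968  1.6484]
toolx [-0.0003  0.0009 -1.    ] yhead -100.00440861904544 zhead 169.99561394890878
topm.pkl c [401.08746356 261.79008746] [ 0.45811976 -0.21929732  0.074     ] heading mod 180 -140.7384627543144 eig [0.26780348 3.05454378]
t 34.27 head -9.6 p [0.4729 0.0011 0.2346] F [-0.6  0.5 -2.6] T [ 0.09 -0.03  0.03]
```

View pics/nose4.png

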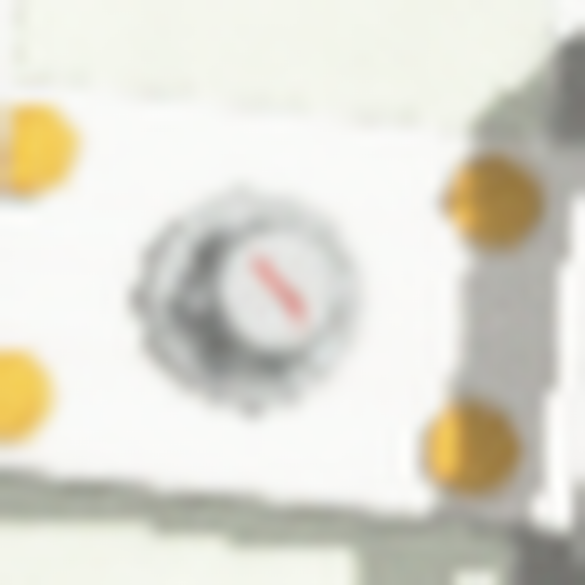

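```bash
python3 -c "
from h import *
to([.483,.0613,.235],-94.2)
"
```

```text
shift tool cm [-0.03796458 -6.10390865  0.00989674]
turn -5.371230040588614 or 174.6287699594114
```

>>> send_rows(moves=[[1, 0, 0, 0, -5.4], [1, 0, -2.0, -0.17, 0], [1, 0, -2.1, -0.18, 0], [1, 0, -2.0, -0.17, 0], [1, 2, 0, 0, 0], [1, 2, 0, 0, 0], [1, 0, 0, 0, 0], [1, 0, 0, 0, 0]])

```text
t: 34.93
ee_pos: [0.4832, 0.0612, 0.1944]
orientation: [-2.174, 0.096, 2.178]
ft_force: [-0.9, -0.2, -2.6]
width: 0.0147
```

```bash
cat > p.py <<'E'
from h import *
import pickle
rep();to([.483,.0613,.071],-94.2)
e=grab('side'); pickle.dump(e,open('sidep.pkl','wb'))
s,p,M=pose()
f=5;o=(275,165);w,h=130,115
im=cv2.resize(e['pixels'][o[1]:o[1]+h,o[0]:o[0]+w,::-1],None,fx=f,fy=f,interpolation=2)
def dl(P,col): cv2.polylines(im,[np.round((proj(e,P)-o+.5)*f).astype(int).reshape(-1,1,2)],False,col,1)
a=np.linspace(0,2*np.pi,49)
hd=np.radians(-4.2);ux=np.array([np.cos(hd),np.sin(hd),0]);uy=np.array([-ux[1],ux[0],0])
m=p-[0,0,.069]-.001*ux
for z,r in((0,.017),(.028,.017),(.045,.006),(.07,.006)): dl([m+[r*np.cos(t),r*np.sin(t),z] for t in a],(0,0,255))
for sz in(-.012,.012): dl([m+[0,0,.085+sz]+sx*.07*ux+sy*.008*uy for sx,sy in((1,1),(-1,1),(-1,-1),(1,-1),(1,1))],(255,255,0))
c=np.array([.4826,.061,.048])
yx=np.radians(3.15);rx=np.array([np.cos(yx),np.sin(yx),0]);ry=np.array([-rx[1],rx[0],0])
dl([c+sx*.021*rx+sy*.02*ry for sx,sy in((1,1),(-1,1),(-1,-1),(1,-1),(1,1))],(255,0,255))
cv2.imwrite('pics/place.png',im)
E
python3 p.py
```

```text
t 34.9333 p [0.4832 0.0612 0.1944] w 0.014696444256782166 F [-0.8586 -0.2234 -2.5914] Tq [ 0.0007 -0.0413 -0.051 ]
q [0.0301 0.2833 1.8483 0.0004 1.0121 1.6887]
toolx [-0.002   0.0003 -1.    ] yhead -95.04751595116137 zhead 174.95250061484913
shift tool cm [12.3388 -0.0101 -0.0089]
turn -0.8475159511613697 or 179.15248404883863
```

View pics/place.png

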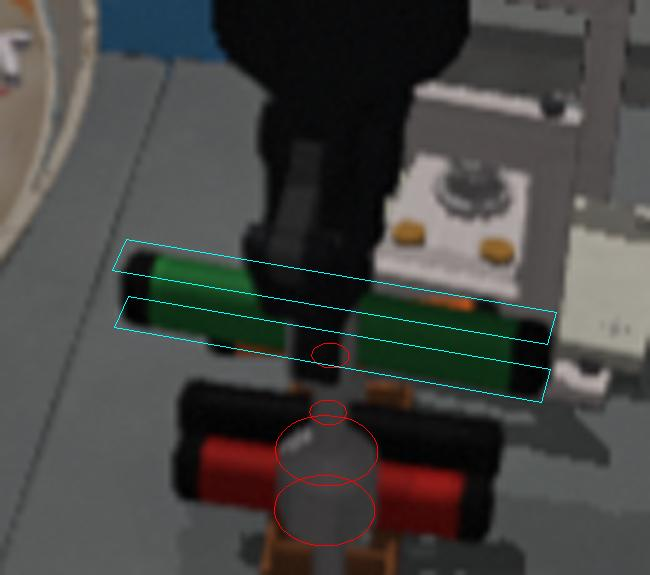

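>>> send_rows(moves=[[1, 2, 0, 0, -0.8], [1, 2.5, 0, 0, 0], [1, 2, 0, 0, 0], [1, 1, 0, 0, 0], [1, 1, 0, 0, 0], [1, 0, 0, 0, 0]])

```text
t: 35.48
ee_pos: [0.4835, 0.0609, 0.1091]
orientation: [-2.183, 0.08, 2.185]
ft_force: [0.1, -0.2, -2.6]
width: 0.0145
```

```bash
python3 r.py; python3 -c "
from h import *
to([.483,.0613,.0735],-94.2)"
```

```text
t 35.48 head -4.2 p [0.4835 0.0609 0.1091] F [ 0.1 -0.2 -2.6] T [ 0.05 -0.03 -0.04]
shift tool cm [ 3.56331008 -0.03742264  0.05356665]
turn -0.0203252695606011 or 179.9796747304394
```

>>> send_rows(moves=[[1, 1, -0.03, 0.03, 0], [1, 1, 0, 0, 0], [1, 0.8, 0, 0, 0], [1, 0.4, 0, 0, 0], [1, 0, 0, 0, 0]])

```text
t: 35.9
ee_pos: [0.4829, 0.0613, 0.0768]
orientation: [-2.183, 0.08, 2.186]
ft_force: [-0.3, -0.4, -2.7]
width: 0.0149
```

```bash
python3 r.py
```

```text
t 35.90 head -4.2 p [0.4829 0.0613 0.0768] F [-0.3 -0.4 -2.7] T [ 0.01  0.01 -0.01]
```

>>> send_rows(moves=[[1, 0.2, 0, 0, 0], [1, 0.15, 0, 0, 0], [1, 0, 0, 0, 0]])

```text
t: 36.15
ee_pos: [0.4835, 0.0613, 0.0742]
orientation: [-2.184, 0.08, 2.184]
ft_force: [-0.6, -0.7, -3.7]
width: 0.0146
```

```bash
python3 r.py
```

```text
t 36.15 head -4.2 p [0.4835 0.0613 0.0742] F [-0.6 -0.7 -3.7] T [ 0.03 -0.01  0.02]
```

>>> send_rows(moves=[[1, 0.1, 0, 0, 0], [1, 0.1, 0, 0, 0], [1, 0, 0, 0, 0]])

```text
t: 36.4
ee_pos: [0.4838, 0.0614, 0.0729]
orientation: [-2.185, 0.08, 2.183]
ft_force: [-2.4, 0.6, 7.6]
width: 0.0149
```

```bash
python3 r.py
```

```text
t 36.40 head -4.2 p [0.4838 0.0614 0.0729] F [-2.4  0.6  7.6] T [ 0.    0.45 -0.02]
```

>>> send_rows(moves=[[0.29, -0.05, 0, 0, 0], [0.29, 0, 0, 0, 0], [0.29, 0, 0, 0, 0], [0.29, 0, 0, 0, 0]], grip_force=40)

```text
t: 36.73
ee_pos: [0.4834, 0.0613, 0.0727]
orientation: [-2.184, 0.08, 2.184]
ft_force: [-0.8, 0.9, 0.0]
width: 0.0302
```

```bash
python3 p.py; python3 r.py
```

```text
t 36.7333 p [0.4834 0.0613 0.0727] w 0.030243202989157423 F [-0.799   0.8585  0.0004] Tq [ 0.0215 -0.0114 -0.0016]
q [0.0306 0.4777 1.9356 0.     0.7281 1.6745]
toolx [ 0.0002  0.     -1.    ] yhead -94.19021387653504 zhead 175.80978585358545
shift tool cm [0.1726 0.0032 0.0439]
turn 0.00978612346494856 or -179.99021387653505
t 36.78 head -4.2 p [0.4834 0.0613 0.0727] F [ 0.1 -0.4  0.3] T [ 0.01 -0.03 -0.02]
```

View pics/place.png

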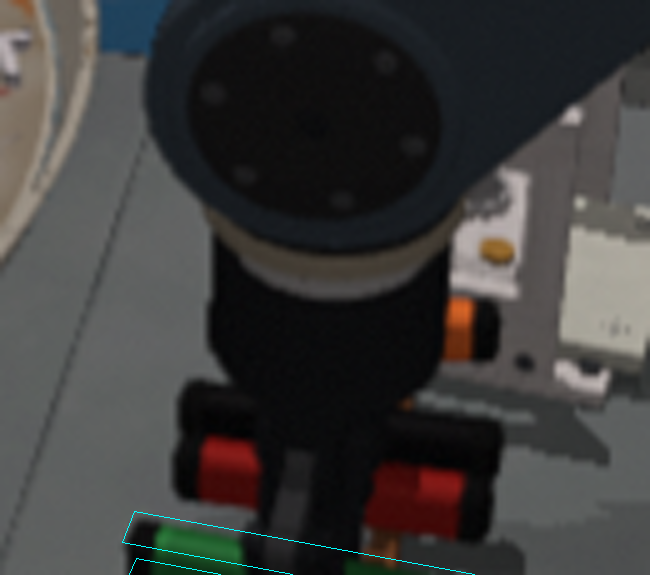

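Released. Retract straight up, then away to see.

>>> send_rows(moves=[[0.29, -1, 0, 0, 0], [0.29, -2, 0, 0, 0], [0.29, -3, 0, 0, 0], [0.29, -3, 0, 0, 0], [0.29, -3, 0, 0, 0], [0.29, -3, 0, 0, 0], [0.29, 0, 0, 0, 0]])

```text
t: 37.37
ee_pos: [0.4856, 0.0614, 0.2288]
orientation: [-2.194, 0.079, 2.174]
ft_force: [1.3, -0.4, 0.6]
width: 0.0305
```

>>> send_rows(moves=[[0.29, 0, 3.8, 0.4, 0], [0.29, 0, 3.8, 0.4, 0], [0.29, 0, 3.8, 0.4, 0], [0.29, 0, 3.8, 0.4, 0], [0.29, 0, 3.8, 0.4, 0], [0.29, 0, 3.8, 0.4, 0], [0.29, 0, 3.8, 0.4, 0], [0.29, 0, 3.8, 0.4, 0], [0.29, 0, 3.8, 0.4, 0], [0.29, 0, 3.8, 0.4, 0], [0.29, 0, 0, 0, 0]])

```text
t: 38.28
ee_pos: [0.4145, -0.3199, 0.223]
orientation: [-2.184, 0.086, 2.183]
ft_force: [0.2, 0.8, 0.2]
width: 0.0302
```

Run:
```python
from h import *
rep()
d=grab('top','topend.png');e=grab('side','sideend.png')
for c,x,(x0,y0,w,h),f in (('t',d,(215,200,135,100),5),('s',e,(285,210,110,140),4)):
    cv2.imwrite(f'pics/{c}end.png',cv2.resize(x['pixels'][y0:y0+h,x0:x0+w,::-1],None,fx=f,fy=f,interpolation=2))
```

```text
t 38.2833 p [ 0.4145 -0.3199  0.223 ] w 0.030180151815223114 F [0.21   0.8399 0.2171] Tq [ 0.0742 -0.0422  0.0449]
q [-0.7457  0.3114  1.7299 -0.0012  1.0988  0.9026]
toolx [ 0.0004 -0.0018 -1.    ] yhead -94.40807520405934 zhead 175.59198009429173
```

View pics/tend.png

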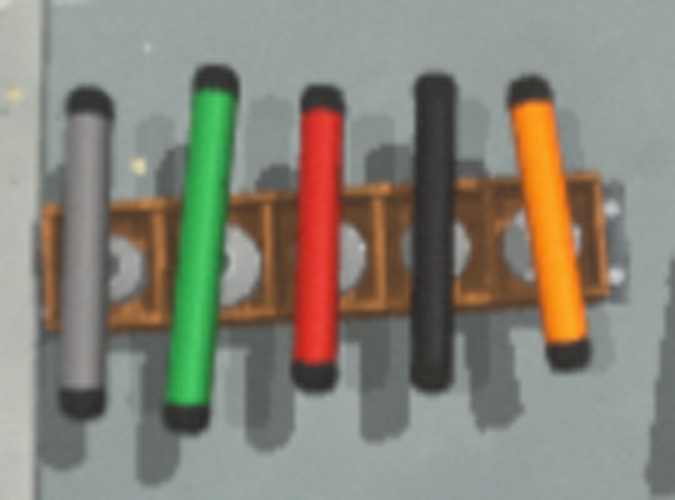

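View pics/send.png

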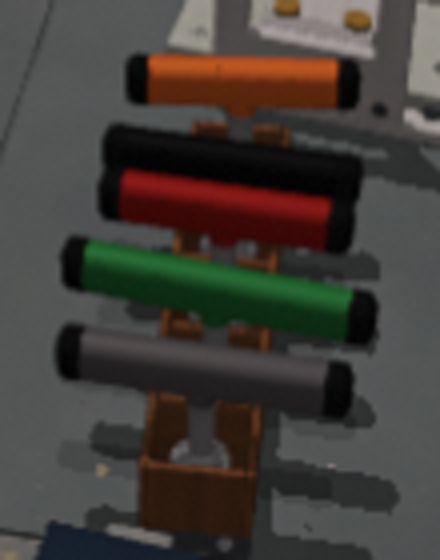

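```bash
python3 -c "
from h import *
print(env.close_job())"
```

```text
the job is handed in; nothing more can be done
None
```

I used the green wrench to tighten the clamp screw to what I judge is its stop, put it back in its compartment and handed the job in at about 38 s. The screw angle is inferred from pictures, because there is no direct reading.

**Tightening:** I seated the wrench on the screw six times. The first two strokes did nearly all the turning. In the third, fourth and sixth strokes the wrench seems to have met the stop and slipped past the hex corners. Backing the wrench off after the fourth stroke seems to have loosened the screw about 4°, and the fifth stroke took that up.

**Screw angle:**
- **For the stop:** the red line on the screw head turned 98.8° (1.72 rad) in total. It read the same before and after the whole last stroke (−140.6° and −140.7°). The wrench's contact angle also puts the screw at about 2.55 to 2.6 rad.
- **Against it:** if the red line points exactly at a hex corner, the screw would stand at only about 2.33 rad, below the 2.45 needed. I discounted that because the wrench could not have been seated at the headings it was lifted from. However, my reading also implies a start of about 0.88 rad, slightly above the stated 0.62 to 0.85.

**Rack and bench:** in the last top and side pictures all five wrenches stand as they did at the start. The green wrench is released in its own compartment, and the gripper hangs clear with about 0 N on it. I did not measure the plate again after tightening. It looked unmoved in the pictures, and I never touched the loose items on the bench.

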